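# Make ready the fuse test bench: load and pin the fuses, bring the peak pointer home

## Task

Get the fuse bench ready for its next test run. Before anything goes into the jig, press the red stop button right down to make the bench dead; then lay every ceramic fuse that is on the bench into a jig station of its own, put a blue-handled pin fully home through each fuse's near eyelet into the bored brass terminal below, and turn the ammeter's reset knob back until the red peak pointer is at its zero stop. Leave any pin you do not need in the rack and the other things on the bench where they are.

Things in the scene. Friction and masses are not known exactly. Their poses are not given: they have to be found in the camera images.
- test_set: Grey steel enclosure 250 x 170 mm, 60 mm high, with a round white dial ammeter (rim 132 mm across, 6 mm high) and a red push button on its top. Fixed. Origin: centre of its underside; x along its 250 mm length from dial to button, z up. The dial's centre is at x = -50 mm, the button's at x = +75 mm, both at y = 0.
- reset_knob (a joint): Angle (rad) of the black reset knob at the dial's centre, red peak pointer attached. 0 = zero stop (hard stop, pointer at the brass peg), up to 4.2; grows clockwise seen from above, so turn it counter-clockwise to go home. Friction (0.04 N m) holds it. At 0 its bar lies along the test set's x axis, pointer towards -x; at q it has turned q clockwise from there.
- knob_grip (a point): Point on the knob's axis at the height to grip its upright bar (46 mm long, 16 mm thick, from 78 to 108 mm above the bench, over a round foot 38 mm across): 94 mm above the bench. Fixed to the test set; does not turn with the knob.
- stop (a joint): Travel (m) of the red push button: 0 = up, 0.008 = fully down. Spring return, fully down takes about 5 N.
- stop_top (a point): Centre of the red button's top face (44 mm across), pressed straight down.
- jig: Fixed steel plate 150 x 310 mm with three dark bakelite stations side by side, 100 mm apart along its y axis. Origin: centre of its underside; its -x edge faces the robot. The plate is 8 mm thick. Brass terminals stand up to 38 mm above the bench at both ends of each station.
- station_left (a point): Centre of the left station's seat (+y), 20 mm above the bench; axes as the jig's. A fuse body goes between the brass terminals (69 mm apart along x, 18 mm higher than the seat) and two low cheeks (45 mm apart along y, 8 mm higher), tags resting on the terminals. The near (-x) terminal has an upright bore for a pin, 15 mm diameter, 30 mm deep, at x = -46 mm.
- station_middle (a point): Centre of the middle station's seat (y = 0), 20 mm above the bench; axes as the jig's. A fuse body goes between the brass terminals (69 mm apart along x, 18 mm higher than the seat) and two low cheeks (45 mm apart along y, 8 mm higher), tags resting on the terminals. The near (-x) terminal has an upright bore for a pin, 15 mm diameter, 30 mm deep, at x = -46 mm.
- station_right (a point): Centre of the right station's seat (-y), 20 mm above the bench; axes as the jig's. A fuse body goes between the brass terminals (69 mm apart along x, 18 mm higher than the seat) and two low cheeks (45 mm apart along y, 8 mm higher), tags resting on the terminals. The near (-x) terminal has an upright bore for a pin, 15 mm diameter, 30 mm deep, at x = -46 mm.
- fuse1: Fuse link: square beige ceramic body 64 long (x), 40 wide, 40 mm high with silvery end caps and brown band; at each end a flat steel tag 27 mm wide, 4 mm thick (18 to 22 mm above the underside) sticks out 31 mm, with a 13 mm round eyelet at x = +46 and -46 mm. Same both ways round. 0.3 kg. Origin: centre of the body's underside, z up. None from the start = absent.
- fuse2: Fuse link: square beige ceramic body 64 long (x), 40 wide, 40 mm high with silvery end caps and brown band; at each end a flat steel tag 27 mm wide, 4 mm thick (18 to 22 mm above the underside) sticks out 31 mm, with a 13 mm round eyelet at x = +46 and -46 mm. Same both ways round. 0.3 kg. Origin: centre of the body's underside, z up. None from the start = absent.
- fuse3: Fuse link: square beige ceramic body 64 long (x), 40 wide, 40 mm high with silvery end caps and brown band; at each end a flat steel tag 27 mm wide, 4 mm thick (18 to 22 mm above the underside) sticks out 31 mm, with a 13 mm round eyelet at x = +46 and -46 mm. Same both ways round. 0.3 kg. Origin: centre of the body's underside, z up. None from the start = absent.
- rack: Fixed wooden pin rack 54 x 146 mm, 40 mm high, origin at the centre of its underside; three upright through holes of 11 mm diameter at y = -46, 0 and +46 mm, a pin in each at the start.
- pin1: Test pin, upright in the rack at the start: blue round handle 22 mm diameter, over a brass collar (26 mm diameter, 4 mm thick), below it a brass rod 8 mm diameter, 32 mm long, the last 8 mm tapering to 3 mm. 70 g. Origin: on the axis at the collar's underside (tip at z = -32, handle z = 4 to 48 mm). Fully home, the collar rests on the fuse's tag.
- pin2: Test pin, upright in the rack at the start: blue round handle 22 mm diameter, over a brass collar (26 mm diameter, 4 mm thick), below it a brass rod 8 mm diameter, 32 mm long, the last 8 mm tapering to 3 mm. 70 g. Origin: on the axis at the collar's underside (tip at z = -32, handle z = 4 to 48 mm). Fully home, the collar rests on the fuse's tag.
- pin3: Test pin, upright in the rack at the start: blue round handle 22 mm diameter, over a brass collar (26 mm diameter, 4 mm thick), below it a brass rod 8 mm diameter, 32 mm long, the last 8 mm tapering to 3 mm. 70 g. Origin: on the axis at the collar's underside (tip at z = -32, handle z = 4 to 48 mm). Fully home, the collar rests on the fuse's tag.
- ferrule1: Brass ferrule (tube), 30 mm across, 30 mm high; not to be disturbed. Origin: centre of underside.
- ferrule2: Brass ferrule (tube), 30 mm across, 30 mm high; not to be disturbed. Origin: centre of underside.
- spring: Steel contact spring, 25 mm across, 53 mm high, standing; not to be disturbed. Origin: centre of underside.
- holder_base: Old bakelite holder base, 85 x 55 x 24 mm (clips up to 38 mm); not to be disturbed. Origin: centre of underside.
- driver: Screwdriver lying on the bench; not to be disturbed.
- spray: Spray can, 52 mm across, 160 mm high; not to be disturbed. Origin: centre of underside.
- mug: Blue mug, 80 mm across, 90 mm high; not to be disturbed. Origin: centre of underside.
Mind the look-alikes: they are no part of the job. Leave any green or pink look-alike of the fuse1 alone. What is shaped like the rack but pink is not meant.

How it is judged:
By the outcome, as a careful person would: the job done as asked, in the order asked, and still so for the second after the job is handed in, with the robot touching nothing.
Of fuse1, fuse2, fuse3 only 2 to 3 are there at a start; the rules pass over those that are not, and their reading is None.
At some moment in a run one of fuse1, fuse2, fuse3 may be knocked a few centimetres aside while the robot is not near it.
It also fails if it takes over 210 s, if anything falls off the work surface, if the arm or the gripper's body presses on something with over 40 N, if the wrist force passes 120 N, or if a joint passes its speed limit or range.

## Robot

A 7-joint arm with a two-finger parallel gripper is mounted at the origin on the work surface. World frame = base frame: x ahead of the robot, y to its left, z up, the work surface at z = 0. Lengths are in m, angles in rad, forces in N, time in s.
With the tool pointing down it reaches from about 0.4 to 0.85 m from the base axis. Payload 4.5 kg.
Tool frame: the origin (TCP) lies at the very end of the fingers, on their centre line; the grasp point (between the pads) lies 19 mm behind it; z points along the fingers, y is the line along which they close (so a half turn about z gives the same grasp; the last joint's range is limited). The gripper opens to 88 mm and grips with 3 to 60 N. Pads are 18 mm wide; open, the fingers measure 123 mm over their backs; the gripper's body (75 mm by 187 mm) begins 45 mm behind the grasp point.
Start: joints at [1.215, 0.689, -0.195, 1.565, 0.157, 0.902, -0.215], TCP at [0.238, -0.578, 0.2] pointing down, gripper open.
Joint ranges: [-3.01, 3.01], [-0.46, 2.08], [-1.47, 1.51], [0.13, 2.56], [-1, 4.14], [0.04, 2.09], [-2.66, 2.66]. Speed limits (rad/s): [2.57, 2.57, 3.14, 3.14, 3.14, 3.14, 3.14].

## Interface

Orientations are given as a unit quaternion [x, y, z, w].
In Python, from plant import r gives the robot as it stands. The module is installed in compiled form; this text tells all that it offers.
- The arm moves only by the shell command python3 -m pendant 'ROWS' [FORCE]. ROWS is JSON, one flat list of numbers, 7 for each row, row after row: the opening, from 0 (shut) to 1 (fully open), then the shift along the tool's x, y, z scaled (see below), then the turn, a rotation vector about the tool's x, y, z scaled (see below). A call has 1 to 12 rows; each row is the pose to reach, as a shift and turn from the pose commanded when the call began, along the tool's axes at that moment; what a row does not reach only later rows make up. The controller multiplies each number of a shift by 0.15 m and each number of a turn by pi/2 rad. A row lasts 1/10 s, in which the tool goes at most 50 mm and 8.59 degrees, less where a joint would pass 70% of its speed; a pose out of reach is approached as far as the arm can. A call with a number of a shift or a turn outside -1 to 1 is refused whole. A call with a gripper value outside its range is refused whole. The fingers move at their own pace and stop on an object; FORCE is the grip in N (left out, the last holds). Time passes only in rows, so rows that repeat a pose let the fingers close. It gives the time, the measured TCP pose, the force, the opening and the grip force at its end, in the units of the state.
- r.get_state(): the state, without advancing time (a new reading comes with each control period).
- r.snapshot(name): name is "scene" or "side" or "wrist"; returns a dict with "img" (384x512x3 uint8, red, green, blue), "mtx" (3x3 intrinsics, pixels), "cam_to_world" (4x4, takes a point from camera to world coordinates). Camera axes: x right, y up, looking along -z (the intrinsics and any distortion apply to the point x, -y, -z); pixel columns grow to the right and rows downward; lengths in m; the calibration is good to about 2 mm. A picture is of the moment at which its call begins. There is no depth.
- r.finish_job(): hands the job in; it is judged then, once.
The state is a dict: "clock": time; "q": joint angles; "qd": joint speeds; "joint_torque": joint torques, N m; "tool_pos": TCP position; "eef_rot": TCP orientation; "contact_force": force on the tool from outside, world axes, zero at the start; "moment": the same for the moment, N m; "opening": opening from 0.0 (shut) to 1.0 (fully open); "finger_force": force on a finger pad.
Only numpy, scipy, OpenCV 4.12 (cv2) and the standard library are available. Lean on these libraries where they do the work, as an engineer would, in place of code of your own. Each camera call takes 0.05 s, during which the arm holds its last target. There are 200 camera calls.

## Working session

There is one attempt and no reset: what is moved stays moved. The work goes in short steps, Python scripts to look and compute and a shell command to move; the robot and the scene stay as the last step left them, time stands still between calls to the robot, and variables do not carry over. Pictures are saved under pics/ and viewed, at most 14 in all, crops included, and the job is handed in when it is done.

```bash
mkdir -p pics; cat > h.py <<'E'
import numpy as np, cv2
from scipy.spatial.transform import Rotation as R
from plant import r
def snap(n,f=None):
    s=r.snapshot(n)
    if f: cv2.imwrite(f'pics/{f}.png',s['img'][:,:,::-1])
    return s
def ray(s,u,v):
    M=np.array(s['cam_to_world']);K=np.array(s['mtx'])
    d=np.linalg.inv(K)@[u,v,1]; d=M[:3,:3]@[d[0],-d[1],-d[2]]
    return M[:3,3],d/np.linalg.norm(d)
def onz(s,u,v,z):
    o,d=ray(s,u,v); return o+d*(z-o[2])/d[2]
def proj(s,p):
    M=np.array(s['cam_to_world']);c=np.linalg.inv(M)@np.append(p,1)
    q=np.array(s['mtx'])@[c[0],-c[1],-c[2]]; return q[:2]/q[2]
def st():
    s=r.get_state();return s
def go(p,yaw=None):
    """needed row numbers from measured pose to target p with tool y axis at world angle yaw (mod pi), tool down"""
    s=st();T=R.from_quat(s['eef_rot']);d=T.inv().apply(np.array(p)-s['tool_pos'])/.15
    out=[0,0,0]
    Ry=T.as_matrix()[:,1]
    if yaw is not None:
        best=None
        for k in (0,np.pi):
            y=np.array([np.cos(yaw+k),np.sin(yaw+k),0]);z=np.array([0,0,-1.]);x=np.cross(y,z)
            G=R.from_matrix(np.c_[x,y,z]);v=(T.inv()*G).as_rotvec()/(np.pi/2)
            if best is None or np.linalg.norm(v)<np.linalg.norm(best): best=v
        out=best
    print('shift',np.round(d,3),'turn',np.round(out,3),'q7',round(s['q'][6],2))
E
python3 - <<'E'
from h import *
for n in('scene','side','wrist'):
    s=snap(n,n+'0');print(n,np.round(s['cam_to_world'],3).tolist(),np.round(s['mtx'],1).tolist())
a=[cv2.imread(f'pics/{n}0.png') for n in('scene','side')]
s=st();print(s)
E
```

```text
scene [[0.739, -0.525, 0.423, 0.964], [0.674, 0.583, -0.454, -0.541], [-0.008, 0.62, 0.784, 0.951], [0.0, 0.0, 0.0, 1.0]] [[391.7, 0.0, 252.6], [0.0, 391.7, 198.6], [0.0, 0.0, 1.0]]
side [[-0.93, 0.265, -0.255, 0.166], [-0.368, -0.684, 0.63, 0.773], [-0.007, 0.679, 0.734, 1.024], [0.0, 0.0, 0.0, 1.0]] [[358.3, 0.0, 258.5], [0.0, 358.3, 188.0], [0.0, 0.0, 1.0]]
wrist [[0.379, 0.884, 0.274, 0.307], [-0.925, 0.363, 0.111, -0.549], [-0.001, -0.295, 0.955, 0.384], [0.0, 0.0, 0.0, 1.0]] [[285.9, 0.0, 252.5], [0.0, 285.9, 188.2], [0.0, 0.0, 1.0]]
{'clock': 0.15, 'q': array([ 1.21481802,  0.68978672, -0.19455442,  1.56605692,  0.15733485,
        0.90249406, -0.21512315]), 'qd': array([-4.75829326e-04, -2.36475600e-03,  1.24926100e-03, -2.93169340e-03,
       -1.03977696e-04, -1.27736869e-03,  5.83914546e-06]), 'joint_torque': array([-1.98438960e-03, -5.27861238e+01, -1.26873337e+00, -1.53586686e+01,
       -5.25048142e-02,  3.90515095e-03,  1.10539786e-04]), 'tool_pos': array([ 0.23726667, -0.57766331,  0.19911072]), 'eef_rot': array([ 9.81061292e-01,  1.93696374e-01, -1.83007452e-04, -6.49882990e-04]), 'contact_force': array([ 0.24570637, -0.23271338, -0.72067233]), 'moment': array([0.02769585, 0.04748662, 0.00863005]), 'finger_force': 0.0, 'opening': 0.9965528017234769}
```

View pics/scene0.png

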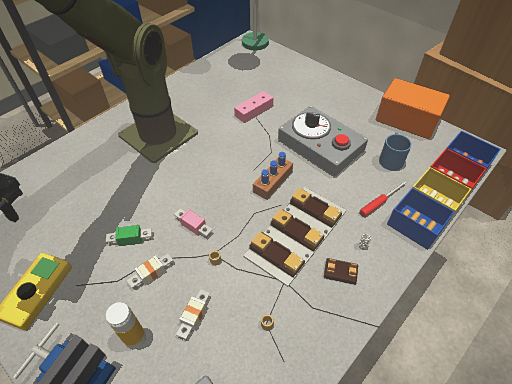

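View pics/side0.png

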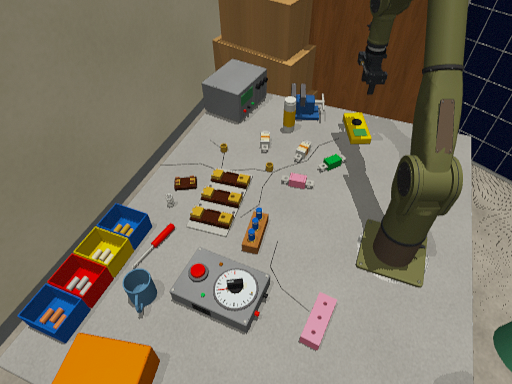

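```bash
cat > m1.py <<'E'
from h import *
S={n:snap(n) for n in('scene','side')}
def blobs(s,lo,hi,box,amin=15):
    h=cv2.cvtColor(s['img'],cv2.COLOR_RGB2HSV);m=cv2.inRange(h,np.array(lo),np.array(hi))
    x0,y0,x1,y1=box;mm=np.zeros_like(m);mm[y0:y1,x0:x1]=m[y0:y1,x0:x1]
    n,l,stt,c=cv2.connectedComponentsWithStats(mm)
    return [(np.round(c[i],1).tolist(),int(stt[i,4]),stt[i,:4].tolist()) for i in range(1,n) if stt[i,4]>=amin]
def two(p,q):
    o1,d1=ray(S['scene'],*p);o2,d2=ray(S['side'],*q)
    A=np.c_[d1,-d2];t=np.linalg.lstsq(A,o2-o1,rcond=None)[0]
    a=o1+d1*t[0];b=o2+d2*t[1];return (a+b)/2,np.linalg.norm(a-b)
if __name__=='__main__':
    sc,sd=S['scene'],S['side']
    for nm,lo,hi,b1,b2 in [('red',(0,150,150),(6,255,255),(320,120,365,160),(180,255,215,285)),
     ('white',(0,0,190),(180,40,255),(285,105,335,140),(205,265,262,312)),
     ('black',(0,0,0),(180,255,60),(300,105,325,135),(222,270,250,300)),
     ('blue',(100,120,60),(125,255,255),(255,145,295,190),(245,200,275,245)),
     ('brass',(18,120,140),(32,255,255),(240,180,345,275),(185,165,255,230)),
     ('wood',(5,90,90),(17,230,255),(250,150,296,197),(240,205,272,254)),
     ('band',(8,90,120),(20,255,255),(120,250,215,340),(255,125,325,165))]:
        print(nm,'\n SC',blobs(sc,lo,hi,b1),'\n SD',blobs(sd,lo,hi,b2))
    cv2.imwrite('pics/c1.png',cv2.resize(sc['img'][90:345,110:350,::-1],None,fx=2.3,fy=2.3,interpolation=cv2.INTER_CUBIC))
E
python3 m1.py
```

```text
red 
 SC [([341.6, 138.5], 95, [335, 134, 14, 10])] 
 SD [([197.2, 269.6], 147, [190, 264, 15, 13])]
white 
 SC [([310.1, 126.4], 421, [294, 113, 35, 24])] 
 SD [([235.8, 288.8], 895, [215, 270, 41, 38])]
black 
 SC [([311.8, 120.8], 110, [306, 116, 13, 12])] 
 SD [([235.5, 285.6], 165, [227, 279, 16, 14])]
blue 
 SC [([281.6, 154.1], 27, [279, 152, 6, 5]), ([273.4, 162.9], 27, [271, 161, 6, 5]), ([264.8, 172.1], 29, [262, 170, 7, 5])] 
 SD [([258.6, 209.6], 23, [256, 208, 6, 4]), ([256.9, 217.7], 55, [252, 213, 10, 10]), ([252.8, 228.9], 54, [248, 224, 10, 10]), ([251.4, 237.3], 27, [249, 235, 6, 6])]
brass 
 SC [([300.7, 194.6], 123, [293, 188, 17, 14]), ([331.5, 212.2], 124, [324, 206, 16, 14]), ([281.5, 216.3], 139, [273, 209, 18, 16]), ([312.9, 235.3], 141, [305, 228, 16, 16]), ([260.7, 239.7], 161, [252, 232, 19, 17]), ([292.8, 260.6], 165, [284, 253, 18, 17]), ([330.8, 264.4], 25, [328, 262, 7, 5])] 
 SD [([217.0, 172.7], 64, [211, 169, 12, 8]), ([242.9, 178.0], 73, [237, 174, 13, 9]), ([207.6, 190.7], 74, [201, 187, 13, 9]), ([234.1, 196.7], 85, [228, 192, 13, 10]), ([197.0, 210.6], 82, [192, 206, 12, 10]), ([224.8, 217.2], 98, [218, 212, 14, 11])]
wood 
 SC [([271.4, 178.8], 420, [253, 160, 40, 37])] 
 SD [([255.1, 231.3], 344, [242, 211, 26, 38])]
band 
 SC [([211.1, 255.3], 23, [209, 251, 6, 10]), ([148.6, 266.6], 80, [143, 261, 13, 13]), ([192.4, 309.9], 94, [185, 305, 16, 11])] 
 SD [([265.2, 136.6], 19, [261, 136, 9, 3]), ([303.3, 146.5], 25, [299, 144, 9, 7])]
```

View pics/c1.png

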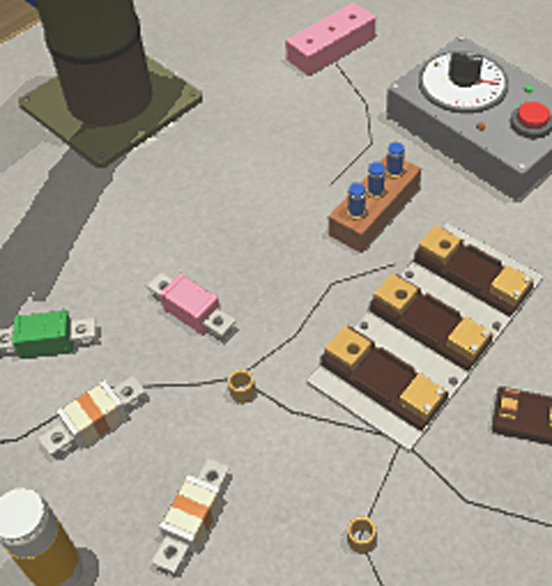

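```bash
cat > m2.py <<'E'
from m1 import *
sc,sd=S['scene'],S['side']
f=lambda v:np.round(v,4)
p,e=two((341.6,138.5),(197.2,269.6));print('button',f(p),f(e))
for n,a,b in[('pinA',(281.6,154.1),(251.4,237.3)),('pinB',(273.4,162.9),(255,225)),('pinC',(264.8,172.1),(258.6,209.6))]:
    print(n,f(onz(sc,*a,.088)),f(onz(sd,*b,.088)))
print('dial',f(onz(sc,310.1,126.4,.066)),f(onz(sd,235.8,288.8,.066)),'knob',*map(f,two((311.8,120.8),(235.5,285.6))))
for a,b in zip([(300.7,194.6),(331.5,212.2),(281.5,216.3),(312.9,235.3),(260.7,239.7),(292.8,260.6)],[(224.8,217.2),(197,210.6),(234.1,196.7),(207.6,190.7),(242.9,178),(217,172.7)]):
    print('term',f(onz(sc,*a,.037)),f(onz(sd,*b,.037)))
for s,n in((sc,'scene'),(sd,'side')):
    h=cv2.cvtColor(s['img'],cv2.COLOR_RGB2HSV)
    for a in ([(148.6,266.6),(192.4,309.9)] if n=='scene' else [(303.3,146.5),(265.2,136.6)]): print('band',n,f(onz(s,*a,.038)))
# eyelets from crop (scene pixels = crop/2.3+offset)
for nm,pts in(('A',[(57,438),(127,391)]),('B',[(171,552),(212,475)])):
    w=[onz(sc,110+u/2.3,90+v/2.3,.022) for u,v in pts];d=w[1]-w[0]
    print(nm,f(w),f((w[0]+w[1])/2),'len',f(np.linalg.norm(d)),'yaw',np.degrees(np.arctan2(d[1],d[0])))
E
python3 m2.py
```

```text
button [0.5414 0.3362 0.0809] 0.001
pinA [0.4467 0.1474 0.088 ] [0.434  0.1756 0.088 ]
pinB [0.4521 0.1021 0.088 ] [0.4414 0.1266 0.088 ]
pinC [0.4575 0.0566 0.088 ] [0.4543 0.0624 0.088 ]
dial [0.4213 0.3295 0.066 ] [0.4139 0.3444 0.066 ] knob [0.416  0.3421 0.0795] 0.0017
term [0.5674 0.0955 0.037 ] [0.5674 0.0982 0.037 ]
term [0.6739 0.1033 0.037 ] [0.6722 0.1071 0.037 ]
term [ 0.576  -0.0046  0.037 ] [ 0.5763 -0.0007  0.037 ]
term [0.6818 0.0037 0.037 ] [0.6808 0.0079 0.037 ]
term [ 0.5842 -0.1037  0.037 ] [ 0.5841 -0.1006  0.037 ]
term [ 0.6903 -0.0955  0.037 ] [ 0.6901 -0.0907  0.037 ]
band scene [ 0.4217 -0.363   0.038 ]
band scene [ 0.5948 -0.3655  0.038 ]
band side [ 0.4204 -0.361   0.038 ]
band side [ 0.5927 -0.3646  0.038 ]
A [[ 0.4176 -0.4094  0.022 ]
 [ 0.4297 -0.3172  0.022 ]] [ 0.4236 -0.3633  0.022 ] len 0.093 yaw 82.56321970559063
B [[ 0.6114 -0.4092  0.022 ]
 [ 0.5805 -0.3221  0.022 ]] [ 0.5959 -0.3656  0.022 ] len 0.0924 yaw 109.51300808433417
```

```bash
python3 -m pendant '[0,0,0,-0.4,0,0,0.248, 0,0,0,-0.4,0,0,0.248, 0,0,0,-0.4,0,0,0.248, 0,0,0,-0.4,0,0,0.248]' && python3 -m pendant '[0,1,-1,0,0,0,0, 0,1,-1,0,0,0,0, 0,1,-1,0,0,0,0, 0,1,-1,0,0,0,0, 0,1,-1,0,0,0,0, 0,1,-1,0,0,0,0]' && python3 -m pendant '[0,1,-1,0,0,0,0, 0,1,-1,0,0,0,0, 0,1,-1,0,0,0,0, 0,1,-1,0,0,0,0, 0,1,-1,0,0,0,0, 0,1,-1,0,0,0,0]' && python3 -m pendant '[0,0,-1,0,0,0,0, 0,0,-1,0,0,0,0, 0,0,-1,0,0,0,0, 0,0,-1,0,0,0,0, 0,0,-1,0,0,0,0]' ; python3 -c "
from h import *
print(st()['q']);go([.5414,.3362,.15],np.pi/2)"
```

```text
clock: 0.75
tool_pos: [0.2377, -0.5782, 0.2603]
eef_rot: [1.0, 0.0, 0.0, 0.001]
contact_force: [1.0, 0.1, -0.5]
opening: 0.663
finger_force: 0.0
clock: 1.35
tool_pos: [0.3896, -0.4256, 0.2593]
eef_rot: [1.0, 0.004, 0.0, -0.001]
contact_force: [-0.2, 0.2, 0.4]
opening: 0.121
finger_force: 0.0
clock: 1.95
tool_pos: [0.5379, -0.2778, 0.2592]
eef_rot: [1.0, 0.002, -0.0, -0.0]
contact_force: [-0.7, -1.0, -0.7]
opening: 0.008
finger_force: 0.0
clock: 2.45
tool_pos: [0.5362, -0.1308, 0.2598]
eef_rot: [1.0, -0.001, -0.0, 0.001]
contact_force: [-0.4, -1.2, -0.4]
opening: 0.005
finger_force: 0.0
[ 0.20244586  0.51667245 -0.0777757   1.71398477  0.05147171  0.91351083
 -1.46897272]
shift [ 0.031 -3.115  0.725] turn [ 0.001  0.001 -0.001] q7 -1.47
```

```bash
python3 -m pendant '[0,0,-1,0,0,0,0, 0,0,-1,0,0,0,0, 0,0,-1,0,0,0,0, 0,0,-1,0,0,0,0, 0,0,-1,0,0,0,0]' && python3 -m pendant '[0,0,-1,0,0,0,0, 0,0,-1,0,0,0,0, 0,0,-1,0,0,0,0, 0,0,-1,0,0,0,0, 0,0,-1,0,0,0,0]' && python3 -m pendant '[0,0,-0.7,0,0,0,0, 0,0,-0.7,0,0,0,0, 0,0,-0.7,0,0,0,0, 0,0,-0.7,0,0,0,0, 0,0,-0.7,0,0,0,0]' ; python3 - <<'E'
from h import *
print(st()['q']);go([.5414,.3362,.15],np.pi/2)
s=snap('wrist','w1')
for p in([.5414,.3362,.08],[.417,.342,.108]):print(proj(s,p))
E
```

```text
clock: 2.95
tool_pos: [0.5376, 0.0189, 0.2596]
eef_rot: [1.0, -0.001, -0.0, 0.001]
contact_force: [-0.0, -2.0, 0.3]
opening: -0.003
finger_force: 0.0
clock: 3.45
tool_pos: [0.5384, 0.1686, 0.2594]
eef_rot: [1.0, -0.001, 0.0, 0.001]
contact_force: [-0.2, -0.6, 0.2]
opening: 0.005
finger_force: 0.0
clock: 3.95
tool_pos: [0.5389, 0.272, 0.2596]
eef_rot: [1.0, -0.003, 0.0, 0.002]
contact_force: [0.0, -0.8, -0.3]
opening: 0.006
finger_force: 0.0
[-0.50590981  0.59224283 -0.06941956  1.55926518  0.05006867  0.99317613
 -2.16747601]
shift [ 0.014 -0.431  0.729] turn [ 0.002 -0.    -0.004] q7 -2.17
[202.39634065 159.53436146]
[200.03761463 256.00250558]
```

View pics/w1.png

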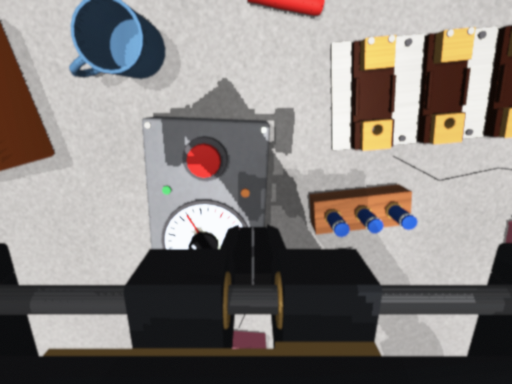

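```bash
python3 -m pendant '[0,0.015,-0.43,0.5,0,0,0, 0,0.015,-0.43,0.73,0,0,0, 0,0.015,-0.43,1,0,0,0, 0,0.015,-0.43,1,0,0,0, 0,0.015,-0.43,1,0,0,0, 0,0.015,-0.43,1,0,0,0]' && python3 -m pendant '[0,0,0,0.13,0,0,0, 0,0,0,0.13,0,0,0, 0,0,0,0.16,0,0,0, 0,0,0,0.18,0,0,0, 0,0,0,0.2,0,0,0, 0,0,0,0.22,0,0,0, 0,0,0,0.22,0,0,0, 0,0,0,0.22,0,0,0]'
```

```text
clock: 4.6
tool_pos: [0.5412, 0.3394, 0.1105]
eef_rot: [1.0, -0.001, 0.001, 0.0]
contact_force: [0.1, -0.3, -0.3]
opening: 0.006
finger_force: 0.0
clock: 5.4
tool_pos: [0.5395, 0.3415, 0.0767]
eef_rot: [1.0, 0.0, 0.0, 0.0]
contact_force: [-1.1, 0.4, 0.0]
opening: 0.004
finger_force: 0.0
```

```bash
python3 -m pendant '[0,0,0.02,0.03,0,0,0, 0,0,0.02,0.05,0,0,0, 0,0,0.02,0.05,0,0,0]'; python3 -m pendant '[0,0,0,0.02,0,0,0, 0,0,0,0.04,0,0,0, 0,0,0,0.05,0,0,0, 0,0,0,0.05,0,0,0]'
```

```text
clock: 5.7
tool_pos: [0.5392, 0.3379, 0.0685]
eef_rot: [1.0, -0.0, -0.0, 0.0]
contact_force: [-0.3, -0.5, 0.7]
opening: 0.005
finger_force: 0.0
clock: 6.1
tool_pos: [0.5393, 0.3384, 0.0614]
eef_rot: [1.0, 0.0, -0.0, 0.0]
contact_force: [-0.4, 0.7, 0.4]
opening: 0.006
finger_force: 0.0
```

```bash
python3 - <<'E'
from h import *
print(st()['contact_force'],st()['tool_pos'])
a=snap('scene')['img'][90:200,270:390,::-1];b=snap('side')['img'][230:340,150:290,::-1]
f=lambda x:cv2.resize(x,(400,366),interpolation=cv2.INTER_CUBIC)
cv2.imwrite('pics/btn.png',np.hstack([f(a),f(b)]))
E
```

```text
[-0.39902828  0.69152809  0.43909617] [0.53931714 0.33837509 0.06135462]
```

View pics/btn.png

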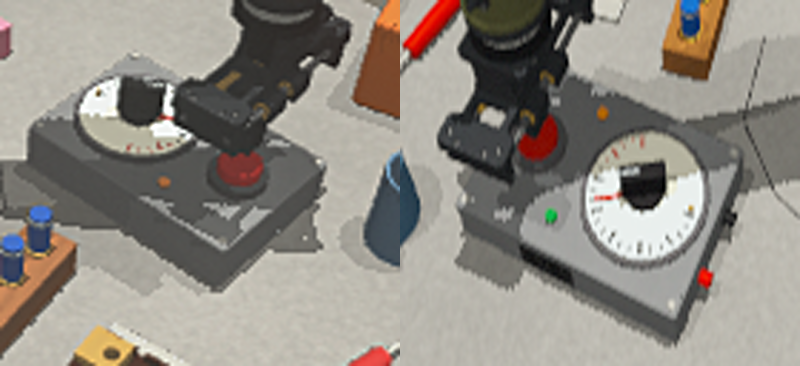

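```bash
python3 - <<'E'
from h import *
a=snap('scene');b=snap('side')
t=st()['tool_pos']
for n,s,(x0,y0),(sx,sy) in(('scene',a,(270,90),(400/120,366/110)),('side',b,(150,230),(400/140,366/110))):
    for p in(t,t+[0,.05,0],t+[0,0,.064],t+[0,.06,.064],t+[0,-.06,.064],[.5414,.3362,.08]):
        u=proj(s,p);print(n,np.round(u,1),'crop',np.round([(u[0]-x0)*sx,(u[1]-y0)*sy]))
i=snap('wrist')['img'][:,:,::-1];cv2.imwrite('pics/w2.png',i)
E
```

```text
scene [340.7 142.2] crop [236. 174.]
scene [349.3 134.4] crop [264. 148.]
scene [344.2 127.3] crop [247. 124.]
scene [354.8 117.9] crop [283.  93.]
scene [333.  137.1] crop [210. 157.]
scene [341.7 138.7] crop [239. 162.]
side [198.4 273.6] crop [138. 145.]
side [190.2 288. ] crop [115. 193.]
side [195.5 262.4] crop [130. 108.]
side [185.1 280.1] crop [100. 167.]
side [205.1 246. ] crop [157.  53.]
side [197.4 269.7] crop [135. 132.]
```

View pics/w2.png

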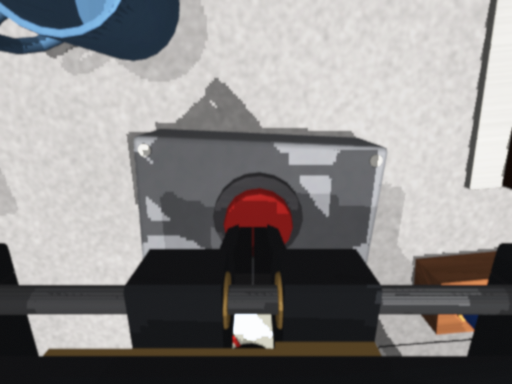

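```bash
python3 - <<'E'
from h import *
s=snap('wrist');t=st()['tool_pos'];print(t)
for dz in(0,.01,.02,.03,.04):print(dz,np.round(proj(s,t+[0,0,dz]),1), np.round(proj(s,[.5414,.3362,.06+dz]),1), np.round(proj(s,[.417,.342,.06+dz]),1))
print(np.round(s['cam_to_world'],3))
h=cv2.cvtColor(s['img'],cv2.COLOR_RGB2HSV);m=cv2.inRange(h,np.array((0,150,90)),np.array((6,255,255)));m[240:]=0
v,u=np.where(m>0);print(u.min(),u.max(),v.min(),v.max())
a=s['img'][120:360,120:390,::-1];cv2.imwrite('pics/w3.png',cv2.resize(np.clip(a.astype(float)*1.0+60*(a<60),0,255).astype(np.uint8),None,fx=2.2,fy=2.2))
E
```

```text
[0.5396367  0.33851129 0.06183175]
0 [252.7 213.5] [256.  210.2] [248.6 350.1]
0.01 [252.8 219.3] [256.2 215.7] [248.4 360.6]
0.02 [252.8 225.6] [256.4 221.8] [248.2 372.1]
0.03 [252.8 232.6] [256.6 228.6] [248.  384.5]
0.04 [252.8 240.5] [256.9 236.2] [247.8 398.2]
[[-0.001  0.956  0.295  0.615]
 [-1.    -0.001  0.     0.339]
 [ 0.    -0.295  0.956  0.247]
 [ 0.     0.     0.     1.   ]]
224 292 189 239
```

View pics/w3.png

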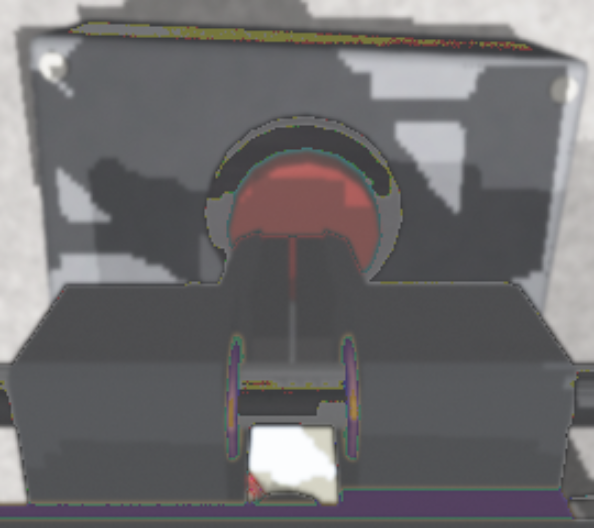

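```bash
python3 -m pendant '[0,0,0,0.02,0,0,0, 0,0,0,0.04,0,0,0, 0,0,0,0.04,0,0,0]'; python3 -m pendant '[0,0,0,0.02,0,0,0, 0,0,0,0.03,0,0,0, 0,0,0,0.03,0,0,0]';python3 -m pendant '[0,0,0,0.02,0,0,0, 0,0,0,0.03,0,0,0, 0,0,0,0.03,0,0,0]'
```

```text
clock: 6.7
tool_pos: [0.5391, 0.3382, 0.0551]
eef_rot: [1.0, 0.0, -0.0, 0.0]
contact_force: [-0.4, -0.5, -0.8]
opening: 0.006
finger_force: 0.0
clock: 7.0
tool_pos: [0.5393, 0.3383, 0.0508]
eef_rot: [1.0, 0.0, -0.0, 0.0]
contact_force: [0.1, -0.5, -0.5]
opening: 0.007
finger_force: 0.0
clock: 7.3
tool_pos: [0.5393, 0.3383, 0.0464]
eef_rot: [1.0, 0.0, -0.0, 0.0]
contact_force: [-0.0, 0.0, -0.1]
opening: 0.003
finger_force: 0.0
```

```bash
python3 -m pendant '[0,0,0,0.02,0,0,0, 0,0,0,0.02,0,0,0]';python3 -m pendant '[0,0,0,0.02,0,0,0, 0,0,0,0.02,0,0,0]';python3 -m pendant '[0,0,0,0.02,0,0,0, 0,0,0,0.02,0,0,0]' | sed -n 2,4p; python3 - <<'E'
from h import *
s=snap('wrist')
cv2.imwrite('pics/w4.png',cv2.resize(s['img'][120:300,120:390,::-1],None,fx=2,fy=2))
E
```

```text
clock: 7.5
tool_pos: [0.5397, 0.3386, 0.0437]
eef_rot: [1.0, 0.0, 0.0, -0.0]
contact_force: [0.2, -0.6, 2.9]
opening: 0.009
finger_force: 1.1
clock: 7.7
tool_pos: [0.5398, 0.3386, 0.0407]
eef_rot: [1.0, 0.0, 0.0, -0.0]
contact_force: [-0.5, -0.3, 2.9]
opening: 0.003
finger_force: 1.7
tool_pos: [0.5398, 0.3386, 0.0377]
eef_rot: [1.0, 0.0, 0.0, -0.0]
contact_force: [-0.3, -0.4, 4.8]
```

View pics/w4.png

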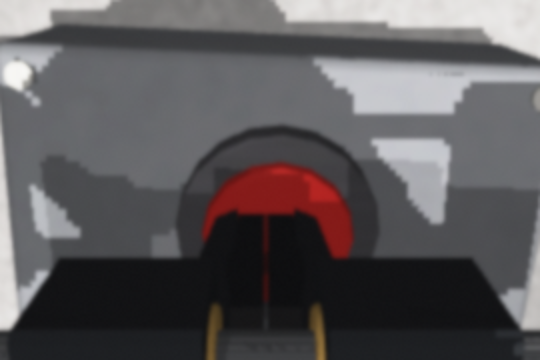

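```bash
python3 -m pendant '[0,0,0,0.015,0,0,0, 0,0,0,0.015,0,0,0]' | sed -n 2,4p;python3 -m pendant '[0,0,0,0.015,0,0,0, 0,0,0,0.015,0,0,0]' | sed -n 2,4p;python3 -m pendant '[0,0,0,0.01,0,0,0, 0,0,0,0.01,0,0,0]' | sed -n 2,4p; 
```

```text
tool_pos: [0.5398, 0.3387, 0.0373]
eef_rot: [1.0, 0.0, 0.0, -0.0]
contact_force: [-2.1, -1.9, 15.2]
tool_pos: [0.5399, 0.3387, 0.0371]
eef_rot: [1.0, -0.0, 0.001, -0.0]
contact_force: [-7.1, -3.7, 30.4]
tool_pos: [0.54, 0.3387, 0.0369]
eef_rot: [1.0, -0.0, 0.001, -0.0]
contact_force: [-7.8, -5.0, 38.9]
```

```bash
python3 -m pendant '[0,0,0,-0.15,0,0,0, 0,0,0,-0.3,0,0,0, 0,-0.29,0,-0.3,0,0,0, 0,-0.29,0,-0.15,0,0,0, 0,-0.29,0,-0.05,0,0,0, 0,-0.29,0,-0.05,0,0,0]' | sed -n 2,4p; for i in 1 2 3 4 5 6 ; do :; done; python3 -m pendant '[0,0,0,0.06,0,0,0, 0,0,0,0.06,0,0,0]' | sed -n 2,4p;python3 -m pendant '[0,0,0,0.03,0,0,0, 0,0,0,0.03,0,0,0]' | sed -n 2,4p
```

```text
tool_pos: [0.4951, 0.3371, 0.0368]
eef_rot: [1.0, 0.0, -0.002, 0.002]
contact_force: [-1.4, 0.0, 0.0]
tool_pos: [0.4964, 0.3379, 0.0292]
eef_rot: [1.0, -0.0, -0.0, 0.0]
contact_force: [0.0, 0.8, 1.1]
tool_pos: [0.4962, 0.3383, 0.0254]
eef_rot: [1.0, -0.0, -0.0, 0.0]
contact_force: [0.2, -0.0, -0.3]
```

```bash
python3 -m pendant '[0,0,0,0.02,0,0,0, 0,0,0,0.02,0,0,0]' | sed -n 2,4p;python3 -m pendant '[0,0,0,0.02,0,0,0, 0,0,0,0.02,0,0,0]' | sed -n 2,4p
```

```text
tool_pos: [0.496, 0.3384, 0.0226]
eef_rot: [1.0, 0.0, -0.0, 0.0]
contact_force: [-0.1, -0.7, 0.8]
tool_pos: [0.4963, 0.3386, 0.0215]
eef_rot: [1.0, 0.0, 0.0, -0.0]
contact_force: [-2.6, -2.4, 13.5]
```

```bash
python3 -m pendant '[0,0,0,-1,0,0,0, 1,0,0,-1,0,0,0, 1,0,0,-1,0,0,0, 1,0,0.5,-1,0,0,0, 1,0,1,-1,0,0,0, 1,0,1,-1,0,0,0, 1,0,1,-1,0,0,0]' | sed -n 2,4p; python3 -m pendant '[1,0,1,0,0,0,0, 1,0,1,0,0,0,0, 1,0,1,0,0,0,0, 1,0,1,0,0,0,0, 1,0,1,0,0,0,0]' | sed -n 2p;  python3 -m pendant '[1,0,1,0,0,0,0, 1,0,1,0,0,0,0, 1,0,1,0,0,0,0, 1,0,1,0,0,0,0, 1,0,1,0,0,0,0]' | sed -n 2p; python3 -m pendant '[1,0,1,0,0,0,0, 1,0,1,0,0,0,0, 1,0,1,0,0,0,0, 1,0,1,0,0,0,0, 1,0,1,0,0,0,0]' | sed -n 2,6p; python3 - <<'E'
from h import *
go([.4225,-.363,.17],np.radians(-7.4))
s=snap('scene')
print('spray',onz(s,130,342,0),onz(s,118,310,.16),'green',onz(s,130,236,.038))
E
```

```text
tool_pos: [0.4962, 0.1784, 0.1699]
eef_rot: [1.0, -0.006, -0.001, 0.004]
contact_force: [0.9, 0.0, 0.6]
tool_pos: [0.4964, 0.0374, 0.1698]
tool_pos: [0.4969, -0.1107, 0.1697]
tool_pos: [0.4975, -0.2594, 0.1695]
eef_rot: [1.0, 0.001, 0.0, -0.001]
contact_force: [0.1, 1.0, 0.5]
opening: 0.998
finger_force: 0.0
shift [-0.501  0.69  -0.005] turn [-0.    -0.001 -0.916] q7 -1.32
spray [ 0.52791894 -0.51345175  0.        ] [ 0.52782158 -0.49463976  0.16      ] green [ 0.30762875 -0.33789829  0.038     ]
```

```bash
python3 -m pendant '[1,-0.5,0.69,0,0,0,-0.916, 1,-0.5,0.69,0,0,0,-0.916, 1,-0.5,0.69,0,0,0,-0.916, 1,-0.5,0.69,0,0,0,-0.916, 1,-0.5,0.69,0,0,0,-0.916, 1,-0.5,0.69,0,0,0,-0.916, 1,-0.5,0.69,0,0,0,-0.916, 1,-0.5,0.69,0,0,0,-0.916, 1,-0.5,0.69,0,0,0,-0.916, 1,-0.5,0.69,0,0,0,-0.916, 1,-0.5,0.69,0,0,0,-0.916, 1,-0.5,0.69,0,0,0,-0.916]' | sed -n 2,4p; python3 - <<'E'
from h import *
go([.4225,-.363,.05],np.radians(-7.4))
w=snap('wrist');a=snap('scene');b=snap('side')
t=st()['tool_pos'];T=R.from_quat(st()['eef_rot']).as_matrix()
for n,s in(('w',w),('sc',a),('sd',b)):
    print(n,[np.round(proj(s,t+[0,0,.038]+k*T[:,1])).tolist() for k in(-.05,0,.05)],np.round(proj(s,[.4225,-.363,.04])))
f=lambda x,h:cv2.resize(x[:,:,::-1],(400,h),interpolation=cv2.INTER_CUBIC)
cv2.imwrite('pics/g1.png',np.vstack([np.hstack([f(a['img'][160:340,40:280],300),f(b['img'][0:180,250:450],300)]),np.hstack([f(w['img'],300),np.zeros((300,400,3),np.uint8)])]))
E
```

```text
tool_pos: [0.4227, -0.3628, 0.1699]
eef_rot: [0.751, 0.66, 0.001, -0.0]
contact_force: [0.8, -0.1, -0.4]
shift [-0.002 -0.001  0.8  ] turn [ 0.    -0.001 -0.   ] q7 -0.02
w [[166.0, 242.0], [253.0, 242.0], [340.0, 242.0]] [253. 171.]
sc [[121.0, 217.0], [132.0, 231.0], [143.0, 245.0]] [149. 266.]
sd [[319.0, 116.0], [307.0, 112.0], [295.0, 109.0]] [303. 146.]
```

View pics/g1.png

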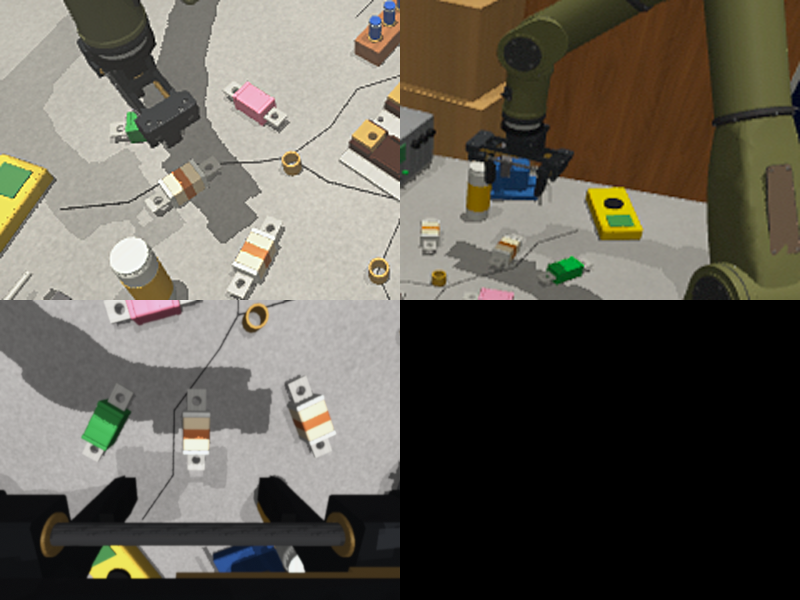

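```bash
python3 -m pendant '[1,0,0,0.3,0,0,0, 1,0,0,0.6,0,0,0, 1,0,0,0.9,0,0,0, 1,0,0,0.9,0,0,0, 1,0,0,0.9,0,0,0]' | sed -n 2,4p; python3 -m pendant '[1,0,0,0.1,0,0,0, 1,0,0,0.2,0,0,0, 1,0,0,0.3,0,0,0, 1,0,0,0.3,0,0,0]' | sed -n 2,4p; python3 - <<'E'
from h import *
w=snap('wrist');a=snap('scene');b=snap('side')
f=lambda x,h:cv2.resize(x[:,:,::-1],(400,h),interpolation=cv2.INTER_CUBIC)
cv2.imwrite('pics/g2.png',np.vstack([np.hstack([f(a['img'][200:320,80:240],300),f(b['img'][80:200,220:380],300)]),np.hstack([f(w['img'],300),np.zeros((300,400,3),np.uint8)])]))
E
```

```text
tool_pos: [0.4216, -0.3647, 0.0352]
eef_rot: [0.752, 0.659, -0.0, -0.0]
contact_force: [0.0, -0.1, 0.7]
tool_pos: [0.4222, -0.3657, -0.0088]
eef_rot: [0.752, 0.659, 0.0, 0.001]
contact_force: [0.2, 0.4, 0.4]
```

View pics/g2.png

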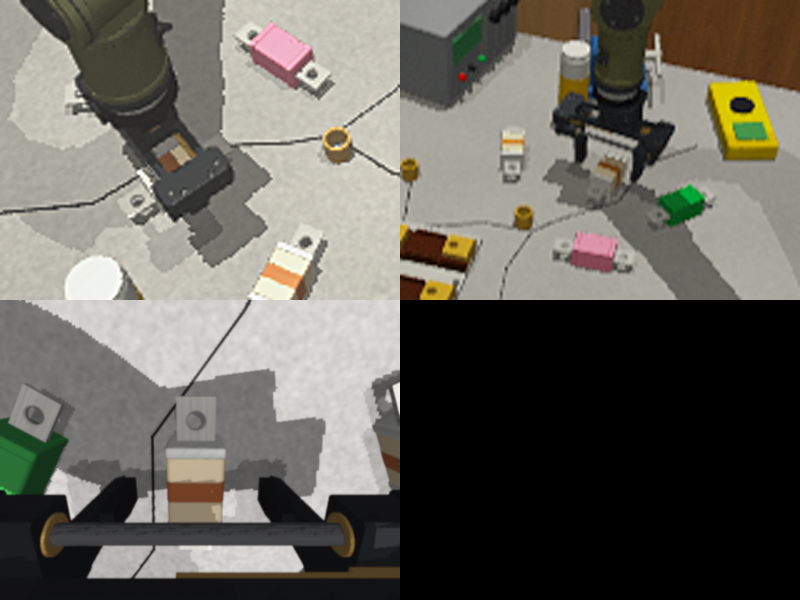

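```bash
python3 -m pendant '[1,0,0,0.05,0,0,0, 1,0,0,0.1,0,0,0, 1,0,0,0.1,0,0,0]' | sed -n 2,4p; python3 -m pendant '[0.3,0,0,0,0,0,0, 0,0,0,0,0,0,0, 0,0,0,0,0,0,0, 0,0,0,0,0,0,0, 0,0,0,0,0,0,0, 0,0,0,0,0,0,0, 0,0,0,0,0,0,0, 0,0,0,0,0,0,0, 0,0,0,0,0,0,0, 0,0,0,0,0,0,0]' 35 | sed -n 2,6p;  python3 -m pendant '[0,0,0,-0.2,0,0,0, 0,0,0,-0.5,0,0,0, 0,0,0,-0.9,0,0,0, 0,0,0,-0.9,0,0,0, 0,0,0,-0.9,0,0,0]'|sed -n 2,6p
```

```text
tool_pos: [0.4207, -0.3648, -0.0261]
eef_rot: [0.752, 0.659, -0.0, -0.001]
contact_force: [-0.3, -1.5, -0.3]
tool_pos: [0.4211, -0.3651, -0.0252]
eef_rot: [0.752, 0.659, -0.0, -0.0]
contact_force: [-0.6, 0.1, 0.7]
opening: 0.454
finger_force: 35.0
tool_pos: [0.4219, -0.3658, 0.1109]
eef_rot: [0.752, 0.659, 0.0, 0.002]
contact_force: [-0.6, 0.5, -4.6]
opening: 0.453
finger_force: 35.0
```

```bash
cat > eye.py <<'E'
from h import *
def eye(zoff=.0255+.022, save=None):
    w=snap('wrist');s=st();t=np.array(s['tool_pos']);T=R.from_quat(s['eef_rot']).as_matrix()
    z=t[2]+zoff
    e=t+.046*T[:,0];e[2]=z;u=proj(w,e).round().astype(int)
    c=w['img'][u[1]-45:u[1]+45,u[0]-45:u[0]+45]
    g=cv2.cvtColor(c,cv2.COLOR_RGB2GRAY)
    if save: cv2.imwrite(f'pics/{save}.png',cv2.resize(c[:,:,::-1],None,fx=4,fy=4))
    best=None
    for th in range(60,180,5):
        n,l,stt,ce=cv2.connectedComponentsWithStats((g<th).astype(np.uint8))
        for i in range(1,n):
            x,y,ww,hh,a=stt[i]
            if x>0 and y>0 and x+ww<90 and y+hh<90 and a>60 and .6<ww/hh<1.7 and a>.65*ww*hh:
                p=onz(w,*(ce[i]+u-45),z);d=T.T@(p-t)
                print(th,'px',np.round(ce[i]+u-45,1),'size',ww,hh,'tool xy mm',np.round(d[:2]*1000,1))
    print('expected',u)
if __name__=='__main__': eye(save='eye1')
E
python3 eye.py
```

```text
120 px [253.  160.6] size 29 28 tool xy mm [47.5  0.7]
125 px [253.  160.9] size 29 29 tool xy mm [47.3  0.7]
130 px [252.9 160.9] size 31 29 tool xy mm [47.3  0.7]
135 px [252.9 161.1] size 31 31 tool xy mm [47.2  0.7]
expected [251 164]
```

```bash
python3 -c "
from h import *
go([.46,-.02,.17],np.radians(-85.2))"
```

```text
shift [ 2.316 -0.042 -0.406] turn [-0.     0.     0.863] q7 -0.09
```

```bash
python3 -m pendant '[0,0.3,0,-0.4,0,0,0.1, 0,0.6,0,-0.4,0,0,0.2, 0,1,0,-0.4,0,0,0.863, 0,1,0,-0.4,0,0,0.863, 0,1,0,-0.4,0,0,0.863, 0,1,0,-0.4,0,0,0.863, 0,1,0,-0.4,0,0,0.863, 0,1,0,-0.4,0,0,0.863, 0,1,0,-0.4,0,0,0.863, 0,1,0,-0.4,0,0,0.863, 0,1,0,-0.4,0,0,0.863, 0,1,0,-0.4,0,0,0.863]'|sed -n 2,6p;python3 -c "
from h import *
go([.46,-.02,.17],np.radians(-85.2))"
```

```text
tool_pos: [0.4403, -0.2162, 0.1688]
eef_rot: [0.999, 0.043, -0.001, -0.0]
contact_force: [0.6, -0.9, -3.6]
opening: 0.45
finger_force: 35.0
shift [ 0.244 -1.292 -0.007] turn [-0.     0.001  0.001] q7 -1.32
```

```bash
python3 -m pendant '[0,0.1,-0.3,0,0,0,0, 0,0.2,-0.6,0,0,0,0, 0,0.24,-1,0,0,0,0, 0,0.24,-1,0,0,0,0, 0,0.24,-1,0,0,0,0, 0,0.24,-1,0,0,0,0, 0,0.24,-1,0,0,0,0]'|sed -n 2,6p
python3 - <<'E'
from h import *
w=snap('wrist','j1')
h=cv2.cvtColor(w['img'],cv2.COLOR_RGB2HSV);m=cv2.inRange(h,np.array((17,110,90)),np.array((33,255,255)))
n,l,stt,ce=cv2.connectedComponentsWithStats(m)
for i in range(1,n):
    if stt[i,4]>60: print(stt[i],ce[i].round(1),onz(w,*ce[i],.038).round(4))
for p in([.5915,-.1015],[.583,-.002],[.5745,.0972]): print('bore?',proj(w,[*p,.038]).round(1))
E
```

```text
tool_pos: [0.464, -0.0662, 0.1696]
eef_rot: [0.999, 0.04, -0.0, 0.001]
contact_force: [-0.1, -0.9, -3.5]
opening: 0.448
finger_force: 35.0
[  79   37   47   45 1686] [102.4  59.9] [0.566 0.095 0.038]
[ 179   37   43   45 1648] [200.3  59.1] [ 0.5746 -0.0042  0.038 ]
[ 278   36   42   45 1649] [298.4  59. ] [ 0.5827 -0.1036  0.038 ]
[379 118  27  26 286] [391.9 130.6] [ 0.5195 -0.2146  0.038 ]
[ 96 161  16  21  84] [106.7 169.9] [0.4504 0.0988 0.038 ]
[136 160  17  20  78] [147.5 168.3] [0.4559 0.0526 0.038 ]
[350 278  10  49 225] [355.2 302.8] [ 0.2942 -0.2163  0.038 ]
[147 283   7  44 159] [149.4 304.5] [0.2701 0.0553 0.038 ]
bore? [297.4  49.3]
bore? [198.3  49.9]
bore? [99.6 50.5]
```

View pics/j1.png

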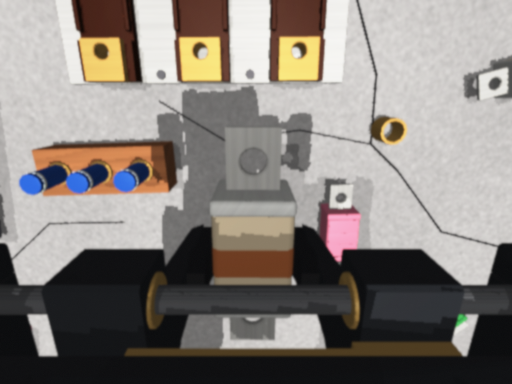

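```bash
cat > bores.py <<'E'
from h import *
im=cv2.cvtColor(cv2.imread('pics/j1.png'),cv2.COLOR_BGR2GRAY)
w=snap('wrist')
P=[]
for u,v in((101,51),(202,52),(299,51)):
    c=im[v-14:v+14,u-14:u+14];c=cv2.resize(c,None,fx=4,fy=4,interpolation=cv2.INTER_CUBIC)
    # hole = differs from median brass
    d=(np.abs(c.astype(int)-int(np.median(c)))>22).astype(np.uint8)
    n,l,s,ce=cv2.connectedComponentsWithStats(d)
    i=min(range(1,n),key=lambda i:np.linalg.norm(ce[i]-56)if s[i,4]>200 else 999)
    x,y,ww,hh,_=s[i];q=np.array([u-14+(x+ww/2)/4,v-14+(y+hh/2)/4])
    p=onz(w,*q,.038);P.append(p);print(q,ww/4,hh/4,p.round(4),'centroid',np.round(ce[i]/4+[u-14,v-14],1))
P=np.array(P);d=P[0]-P[2];print('dist',np.linalg.norm(d),'yaw',np.degrees(np.arctan2(d[1],d[0]))-90)
m=P.mean(0);y=d/np.linalg.norm(d);x=np.array([y[1],-y[0],0])
for n,k in(('L',.1),('M',0),('R',-.1)):print(n,'bore',(m+y*k).round(4),'centre',(m+y*k+.046*x).round(4))
E
python3 bores.py
```

```text
[101.     51.375] 16.5 18.25 [0.5739 0.096  0.038 ] centroid [100.8  51.1]
[199.625  50.375] 16.25 18.25 [ 0.5828 -0.0032  0.038 ] centroid [198.2  48.9]
[299.75  50.  ] 16.0 18.5 [ 0.5911 -0.1039  0.038 ] centroid [301.   48.7]
dist 0.20059879229498012 yaw 4.9172988003026745
L bore [0.574 0.096 0.038] centre [0.6199 0.0999 0.038 ]
M bore [ 0.5826 -0.0037  0.038 ] centre [6.284e-01 3.000e-04 3.800e-02]
R bore [ 0.5912 -0.1033  0.038 ] centre [ 0.637  -0.0994  0.038 ]
```

```bash
python3 -c "
from h import *
go([.6356,-.0988,.06],np.radians(-85.1))"
```

```text
shift [1.122 0.31  0.731] turn [ 0.001  0.    -0.003] q7 -1.62
```

```bash
python3 -m pendant '[0,0.3,0.1,0,0,0,-0.003, 0,0.6,0.2,0.3,0,0,-0.003, 0,0.9,0.31,0.5,0,0,-0.003, 0,1,0.31,0.73,0,0,-0.003, 0,1,0.31,0.73,0,0,-0.003, 0,1,0.31,0.73,0,0,-0.003]'|sed -n 2,4p;  python3 -m pendant '[0,0.12,0,0,0,0,0, 0,0.12,0,0,0,0,0, 0,0.12,0,0,0,0,0, 0,0.12,0,0,0,0,0]'|sed -n 2,4p; python3 -c "
from h import *
go([.6356,-.0988,-.0045],np.radians(-85.1))
from eye import eye
eye()"
```

```text
tool_pos: [0.6162, -0.0987, 0.058]
eef_rot: [0.999, 0.043, -0.002, -0.0]
contact_force: [-1.0, -0.5, -2.7]
tool_pos: [0.6346, -0.0966, 0.0614]
eef_rot: [0.999, 0.044, -0.0, 0.0]
contact_force: [0.9, -0.4, -2.9]
shift [0.005 0.015 0.44 ] turn [0.    0.    0.002] q7 -1.57
60 px [252.8 163.1] size 25 17 tool xy mm [45.9 -0.1]
65 px [252.8 163.1] size 25 17 tool xy mm [45.9 -0. ]
70 px [252.9 163.1] size 25 19 tool xy mm [45.9  0. ]
75 px [253.  163.2] size 26 19 tool xy mm [45.9  0. ]
80 px [252.9 163.2] size 26 19 tool xy mm [45.9 -0. ]
85 px [252.8 163.3] size 26 19 tool xy mm [45.8 -0. ]
90 px [252.9 163.1] size 27 20 tool xy mm [45.9  0. ]
95 px [252.8 162.9] size 27 21 tool xy mm [46. -0.]
100 px [253.1 162.5] size 27 25 tool xy mm [46.3  0.1]
105 px [253.1 162.4] size 27 26 tool xy mm [46.3  0.1]
110 px [253.1 162.4] size 28 26 tool xy mm [46.3  0.1]
115 px [253.2 162.2] size 28 27 tool xy mm [46.4  0.1]
120 px [253. 162.] size 29 27 tool xy mm [46.5  0.1]
125 px [252.9 161.6] size 29 28 tool xy mm [46.7  0. ]
130 px [252.7 161.3] size 30 29 tool xy mm [46.8 -0.1]
135 px [252.7 161.2] size 30 30 tool xy mm [46.9 -0.1]
140 px [252.8 161.4] size 31 31 tool xy mm [46.8 -0. ]
expected [253 163]
```

```bash
python3 -m pendant '[0,0.007,0.017,0.1,0,0,0.002, 0,0.007,0.017,0.15,0,0,0.002, 0,0.007,0.017,0.15,0,0,0.002, 0,0.007,0.017,0.15,0,0,0.002]'|sed -n 2,4p; python3 -c "
from h import *
go([.6361,-.0991,-.0045],np.radians(-85.1))"
```

```text
tool_pos: [0.6363, -0.0985, 0.037]
eef_rot: [0.999, 0.043, -0.001, -0.0]
contact_force: [-0.9, 0.7, -3.1]
shift [-0.001  0.004  0.276] turn [-0.     0.001 -0.   ] q7 -1.57
```

```bash
python3 -m pendant '[0,0,0.004,0.06,0,0,0, 0,0,0.004,0.11,0,0,0, 0,0,0.004,0.15,0,0,0, 0,0,0.004,0.15,0,0,0]'|sed -n 2,4p;python3 -m pendant '[0,0,0,0.03,0,0,0, 0,0,0,0.06,0,0,0, 0,0,0,0.09,0,0,0, 0,0,0,0.09,0,0,0, 0,0,0,0.09,0,0,0]'|sed -n 2,4p;
```

```text
tool_pos: [0.6359, -0.0991, 0.0139]
eef_rot: [0.999, 0.043, -0.001, -0.0]
contact_force: [0.5, 0.1, -3.8]
tool_pos: [0.6369, -0.0992, 0.0016]
eef_rot: [0.999, 0.043, -0.0, 0.0]
contact_force: [-0.4, 0.9, -3.1]
```

```bash
python3 -m pendant '[0,0,0,0.02,0,0,0, 0,0,0,0.035,0,0,0, 0,0,0,0.035,0,0,0]'|sed -n 2,4p;python3 -m pendant '[0,0,0,0.015,0,0,0, 0,0,0,0.015,0,0,0, 0,0,0,0.015,0,0,0]'|sed -n 2,4p
```

```text
tool_pos: [0.6366, -0.0992, -0.0039]
eef_rot: [0.999, 0.043, -0.0, 0.0]
contact_force: [-0.6, -0.0, -3.0]
tool_pos: [0.6371, -0.0992, -0.0052]
eef_rot: [0.999, 0.042, 0.0, 0.0]
contact_force: [-2.2, 0.1, 2.1]
```

```bash
python3 -m pendant '[0.8,0,0,0,0,0,0, 0.8,0,0,0,0,0,0, 0.8,0,0,0,0,0,0, 0.8,0,0,-0.1,0,0,0, 1,0,0,-0.4,0,0,0, 1,0,0,-0.8,0,0,0, 1,0,0,-1,0,0,0, 1,0,0,-1,0,0,0, 1,0,0,-1,0,0,0]'|sed -n 2,6p
cat > fb.py <<'E'
from h import *
s=snap('scene','sA');b=snap('side','sB')
def band(s,n):
    h=cv2.cvtColor(s['img'],cv2.COLOR_RGB2HSV);m=cv2.inRange(h,np.array((8,90,120)),np.array((20,255,255)))
    k,l,stt,ce=cv2.connectedComponentsWithStats(m)
    for i in range(1,k):
        if 10<stt[i,4]<200:
            p=onz(s,*ce[i],.038)
            if .25<p[0]<.9 and -.6<p[1]<-.05: print(n,ce[i].round(1),stt[i,4],p.round(4))
band(s,'sc');band(b,'sd')
# white outline of fuse B : min area rect on bright blob in scene
E
python3 fb.py; python3 -c "
from h import *
go([.595,-.3655,.14],np.radians(19.5))"
```

```text
tool_pos: [0.6376, -0.0993, 0.1461]
eef_rot: [0.999, 0.042, 0.001, 0.0]
contact_force: [-0.7, -0.6, 0.3]
opening: 0.998
finger_force: 0.0
sc [256.7 242. ] 56 [ 0.5813 -0.1171  0.038 ]
sc [277.  246.5] 71 [ 0.6317 -0.0908  0.038 ]
sc [214.  255.5] 47 [ 0.525  -0.2248  0.038 ]
sc [296.4 255.4] 14 [ 0.6879 -0.0771  0.038 ]
sc [291.4 259.1] 11 [ 0.685 -0.095  0.038]
sc [298.3 263.5] 21 [ 0.7068 -0.0929  0.038 ]
sc [291.7 267.5] 11 [ 0.7014 -0.1139  0.038 ]
sc [330.2 270.5] 12 [ 0.7808 -0.0537  0.038 ]
sc [192.5 309.9] 97 [ 0.595  -0.3654  0.038 ]
sc [265.9 320.9] 34 [ 0.7451 -0.2662  0.038 ]
sc [128.4 336.8] 166 [ 0.5328 -0.5099  0.038 ]
sd [265.  136.5] 18 [ 0.5937 -0.3649  0.038 ]
sd [228.8 171.2] 29 [ 0.65   -0.1138  0.038 ]
shift [-0.422  1.746  0.023] turn [0.001 0.001 0.838] q7 -1.54
```

```bash
python3 -m pendant '[1,-0.2,0.3,0,0,0,-0.1, 1,-0.2,0.6,0,0,0,-0.2, 1,-0.2,0.9,0,0,0,-0.6, 1,-0.2,0.9,0,0,0,-0.6, 1,-0.2,0.9,0,0,0,-0.6, 1,-0.2,0.9,0,0,0,-0.6, 1,-0.2,0.9,0,0,0,-0.6, 1,-0.2,0.9,0,0,0,-0.6, 1,-0.2,0.9,0,0,0,-0.6]'|sed -n 2,6p; python3 -c "
from h import *
go([.595,-.3655,.14],np.radians(19.5))"
```

```text
tool_pos: [0.6176, -0.236, 0.1429]
eef_rot: [0.871, 0.491, -0.001, -0.001]
contact_force: [-0.2, 0.3, 0.9]
opening: 1.003
finger_force: 0.0
shift [-0.817  0.318  0.019] turn [-0.002 -0.    -0.563] q7 -0.6
```

```bash
python3 -m pendant '[1,-0.4,0.16,0,0,0,-0.1, 1,-0.82,0.32,0,0,0,-0.2, 1,-0.82,0.32,0,0,0,-0.563, 1,-0.82,0.32,0,0,0,-0.563, 1,-0.82,0.32,0,0,0,-0.563, 1,-0.82,0.32,0,0,0,-0.563, 1,-0.82,0.32,0,0,0,-0.563, 1,-0.82,0.32,0,0,0,-0.563, 1,-0.82,0.32,0,0,0,-0.563]'|sed -n 2,6p; python3 -c "
from h import *
go([.595,-.3655,.0],np.radians(19.5))
w=snap('wrist','B1');print(proj(w,[.595,-.3655,.038]))
h=cv2.cvtColor(w['img'],cv2.COLOR_RGB2HSV);m=cv2.inRange(h,np.array((5,90,80)),np.array((20,255,255)));m[240:]=0
k,l,stt,ce=cv2.connectedComponentsWithStats(m)
for i in range(1,k):
  if stt[i,4]>40: 
    v,u=np.where(l==i);(c,sz,a)=cv2.minAreaRect(np.c_[u,v].astype(np.float32));print(stt[i],ce[i],onz(w,*ce[i],.04).round(4),sz,a)
"
```

```text
tool_pos: [0.5959, -0.3662, 0.1441]
eef_rot: [0.578, 0.816, -0.0, -0.0]
contact_force: [-0.1, 0.4, 1.0]
opening: 1.003
finger_force: 0.0
shift [ 0.007 -0.004  0.961] turn [-0.     0.    -0.001] q7 0.36
[252.5042917  175.17688635]
[211   0  33  21 239] [226.60251046  10.26359833] [ 0.523 -0.23   0.04 ] (20.0, 32.0) 90.0
[406 111  31  30 388] [420.12628866 125.27061856] [ 0.7347 -0.2617  0.04  ] (28.144268035888672, 30.04163360595703) 18.43494987487793
[232 169  38  15 555] [250.3981982  175.89369369] [ 0.593  -0.3665  0.04  ] (14.0, 37.0) 90.0
```

```bash
python3 -m pendant '[1,0.004,-0.012,0.3,0,0,0, 1,0.004,-0.012,0.6,0,0,0, 1,0.004,-0.012,0.9,0,0,0, 1,0.004,-0.012,0.9,0,0,0, 1,0.004,-0.012,0.9,0,0,0]' | sed -n 2,4p; python3 -m pendant '[1,0,0,0.1,0,0,0, 1,0,0,0.2,0,0,0, 1,0,0,0.23,0,0,0, 1,0,0,0.23,0,0,0, 1,0,0,0.23,0,0,0]' | sed -n 2,4p; python3 -m pendant '[0.3,0,0,0,0,0,0, 0,0,0,0,0,0,0, 0,0,0,0,0,0,0, 0,0,0,0,0,0,0, 0,0,0,0,0,0,0, 0,0,0,0,0,0,0, 0,0,0,0,0,0,0, 0,0,0,0,0,0,0, 0,0,0,0,0,0,0, 0,0,0,0,0,0,0]' 35 | sed -n 2,6p;  python3 -m pendant '[0,0,0,-0.2,0,0,0, 0,0,0,-0.5,0,0,0, 0,0,0,-1,0,0,0, 0,0,0,-1,0,0,0, 0,0,0,-1,0,0,0, 0,0,0,-1,0,0,0]'|sed -n 2,6p; python3 -c "
from eye import eye
eye()
from h import *
go([.46,-.06,.17],np.radians(-85.1))"|tail -5
```

```text
tool_pos: [0.5944, -0.3661, 0.0096]
eef_rot: [0.577, 0.817, 0.0, -0.0]
contact_force: [0.8, -0.5, 0.4]
tool_pos: [0.5944, -0.3665, -0.0249]
eef_rot: [0.577, 0.817, 0.0, 0.0]
contact_force: [-0.5, -0.6, 0.3]
tool_pos: [0.5941, -0.3664, -0.0252]
eef_rot: [0.577, 0.817, 0.0, 0.0]
contact_force: [-0.2, 0.0, 0.3]
opening: 0.448
finger_force: 35.0
tool_pos: [0.5929, -0.3664, 0.1235]
eef_rot: [0.577, 0.817, -0.001, -0.001]
contact_force: [-1.1, 0.4, -3.9]
opening: 0.445
finger_force: 35.0
120 px [252.7 164.3] size 29 28 tool xy mm [46. -0.]
125 px [252.7 164.2] size 30 30 tool xy mm [46. -0.]
130 px [252.5 164.4] size 30 30 tool xy mm [45.9 -0.1]
expected [252 164]
shift [ 2.219 -0.148 -0.313] turn [-0.001 -0.003 -0.837] q7 0.35
```

```bash
python3 -m pendant '[0,0.3,0.1,-0.2,0,0,-0.1, 0,0.6,0.2,-0.2,0,0,-0.2, 0,1,0.3,-0.2,0,0,-0.837, 0,1,0.3,-0.2,0,0,-0.837, 0,1,0.3,-0.2,0,0,-0.837, 0,1,0.3,-0.2,0,0,-0.837, 0,1,0.3,-0.2,0,0,-0.837, 0,1,0.3,-0.2,0,0,-0.837, 0,1,0.3,-0.2,0,0,-0.837, 0,1,0.3,-0.2,0,0,-0.837, 0,1,0.3,-0.2,0,0,-0.837, 0,1,0.3,-0.2,0,0,-0.837]'|sed -n 2,6p; python3 -c "
from h import *
go([.6199,.0999,.08],np.radians(94.9))"|tail -5
```

```text
tool_pos: [0.5858, -0.21, 0.1538]
eef_rot: [-0.042, 0.999, 0.0, -0.001]
contact_force: [0.5, -0.6, -2.7]
opening: 0.453
finger_force: 35.0
shift [-0.399  2.039  0.492] turn [ 0.    -0.001 -0.001] q7 1.2
```

```bash
python3 -m pendant '[0,-0.1,0.3,0,0,0,0, 0,-0.2,0.6,0,0,0,0, 0,-0.2,1,0,0,0,0, 0,-0.2,1,0,0,0,0, 0,-0.2,1,0,0,0,0]'|sed -n 2p; python3 -m pendant '[0,-0.1,0.3,0,0,0,0, 0,-0.2,0.6,0.2,0,0,0, 0,-0.2,1,0.5,0,0,0, 0,-0.2,1,0.5,0,0,0, 0,-0.2,1,0.5,0,0,0, 0,-0.2,1,0.5,0,0,0]'|sed -n 2,6p; python3 -c "
from h import *
go([.6199,.0999,.037],np.radians(94.9))"|tail -5
```

```text
tool_pos: [0.6032, -0.0545, 0.1552]
tool_pos: [0.6209, 0.0919, 0.079]
eef_rot: [-0.042, 0.999, -0.001, -0.0]
contact_force: [1.3, -1.0, -2.2]
opening: 0.447
finger_force: 35.0
shift [0.002 0.055 0.28 ] turn [-0.002 -0.001 -0.001] q7 0.66
```

```bash
python3 -m pendant '[0,0,0.055,0.1,0,0,0, 0,0,0.055,0.2,0,0,0, 0,0,0.055,0.27,0,0,0, 0,0,0.055,0.27,0,0,0, 0,0,0.055,0.27,0,0,0, 0,0,0.055,0.27,0,0,0]'|sed -n 2,6p; python3 -c "
from h import *
go([.6199,.0999,-.0045],np.radians(94.9))
from eye import eye
eye(save='eye2')
w=snap('wrist');print(proj(w,[.574,.096,.038]))"|tail -5
```

```text
tool_pos: [0.6204, 0.1023, 0.0397]
eef_rot: [-0.042, 0.999, 0.0, 0.0]
contact_force: [-0.0, -0.0, -3.4]
opening: 0.447
finger_force: 35.0
shift [ 0.005 -0.016  0.295] turn [ 0.     0.001 -0.   ] q7 0.61
expected [252 167]
[248.46429716 148.42411096]
```

View pics/eye2.png

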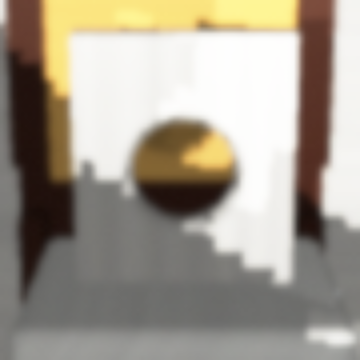

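```bash
python3 -m pendant '[0,0.005,-0.016,0.06,0,0,0, 0,0.005,-0.016,0.12,0,0,0, 0,0.005,-0.016,0.12,0,0,0, 0,0.005,-0.016,0.12,0,0,0]'|sed -n 2,6p; python3 -c "
from h import *
go([.6199,.0999,-.0045],np.radians(94.9))
w=snap('wrist');h=cv2.cvtColor(w['img'],cv2.COLOR_RGB2HSV);m=cv2.inRange(h,np.array((17,110,70)),np.array((33,255,255)))
n,l,stt,ce=cv2.connectedComponentsWithStats(m)
for i in range(1,n):
    if stt[i,4]>60: print(stt[i],ce[i].round(1),onz(w,stt[i,0],ce[i][1],.038).round(4),onz(w,stt[i,0]+stt[i,2],ce[i][1],.038).round(4))
"|tail -9
```

```text
tool_pos: [0.619, 0.0997, 0.0206]
eef_rot: [-0.043, 0.999, -0.0, -0.0]
contact_force: [0.6, -0.2, -3.1]
opening: 0.447
finger_force: 35.0
shift [-0.006  0.001  0.168] turn [-0.    -0.001 -0.   ] q7 0.59
[  41  108   86   69 5162] [ 85.4 141.4] [ 0.5756 -0.028   0.038 ] [0.5713 0.0221 0.038 ]
[ 218  108   72   70 1369] [247.7 131.4] [0.5611 0.0749 0.038 ] [0.5576 0.1165 0.038 ]
[241 157  24  19 321] [252.2 166.1] [0.5805 0.0897 0.038 ] [0.5793 0.104  0.038 ]
[146 273  20  56 560] [153.4 301. ] [0.6824 0.0304 0.038 ] [0.6812 0.0443 0.038 ]
[340 273  20  56 570] [351.6 300.6] [0.6706 0.1657 0.038 ] [0.6694 0.1796 0.038 ]
[ 125  342  336   14 2885] [320.8 350.5] [0.728  0.0136 0.038 ] [0.7068 0.2633 0.038 ]
```

```bash
python3 -m pendant '[0,-0.005,0,0.06,0,0,0, 0,-0.005,0,0.11,0,0,0, 0,-0.005,0,0.13,0,0,0, 0,-0.005,0,0.13,0,0,0]'|sed -n 2,4p;python3 -m pendant '[0,0,0,0.02,0,0,0, 0,0,0,0.035,0,0,0, 0,0,0,0.035,0,0,0, 0,0,0,0.035,0,0,0]'|sed -n 2,4p;
```

```text
tool_pos: [0.6196, 0.0996, 0.0008]
eef_rot: [-0.043, 0.999, -0.0, -0.001]
contact_force: [0.4, 0.0, -3.7]
tool_pos: [0.6202, 0.0999, -0.0034]
eef_rot: [-0.043, 0.999, 0.0, 0.0]
contact_force: [-0.1, 0.4, -3.8]
```

```bash
python3 -m pendant '[0,0,0,0.012,0,0,0, 0,0,0,0.012,0,0,0, 0.8,0,0,0.012,0,0,0, 0.8,0,0,0.012,0,0,0, 0.8,0,0,0.012,0,0,0, 0.8,0,0,-0.1,0,0,0, 0.8,0,0,-0.4,0,0,0, 0.5,0,0,-0.8,0,0,0, 0.5,0,0,-1,0,0,0, 0.5,0,0,-1,0,0,0, 0.5,0,0,-1,0,0,0]'|sed -n 2,6p
python3 -m pendant '[0.5,0.3,0,0,0,0,0, 0.5,0.6,0,0,0,0,0, 0.5,0.6,0,0,0,0,0, 0.5,0.6,0,0,0,0,0, 0.5,0.6,0,0,0,0,0, 0.5,0.6,0,0,0,0,0]'|sed -n 2,4p
python3 - <<'E'
from h import *
w=snap('wrist','r1');a=snap('scene','sc2')
h=cv2.cvtColor(w['img'],cv2.COLOR_RGB2HSV)
for nm,lo,hi in(('blue',(100,150,170),(125,255,255)),('brass',(17,110,90),(33,255,255))):
    m=cv2.inRange(h,np.array(lo),np.array(hi));m[245:]=0
    n,l,stt,ce=cv2.connectedComponentsWithStats(m)
    for i in range(1,n):
        if stt[i,4]>40: print(nm,stt[i],ce[i].round(1),onz(w,*ce[i],.088).round(4))
for x,y in((.4467,.1474),(.4521,.1021),(.4575,.0566)):print(proj(w,[x,y,.088]).round(1))
cv2.imwrite('pics/j2.png',np.hstack([cv2.resize(w['img'][:,:,::-1],(400,300)),cv2.resize(a['img'][170:290,210:370,::-1],(400,300),interpolation=cv2.INTER_CUBIC)]))
E
```

```text
tool_pos: [0.6207, 0.1001, 0.1484]
eef_rot: [-0.043, 0.999, 0.0, 0.001]
contact_force: [0.4, -0.1, -0.1]
opening: 0.503
finger_force: 0.0
tool_pos: [0.5318, 0.0925, 0.1462]
eef_rot: [-0.042, 0.999, 0.0, 0.0]
contact_force: [-0.2, 0.1, -0.2]
blue [263  81  25  26 477] [275.   93.9] [0.4489 0.104  0.088 ]
blue [319  80  25  25 486] [331.2  92. ] [0.4437 0.1491 0.088 ]
blue [207  83  24  25 470] [218.6  95.2] [0.4537 0.0587 0.088 ]
brass [307  80  15  27 112] [311.6  92.2] [0.4452 0.1334 0.088 ]
brass [229  83   8  26  49] [233.5  95.9] [0.4532 0.0707 0.088 ]
brass [ 49 183  44  41 789] [ 74.6 197.3] [ 0.5517 -0.0663  0.088 ]
brass [ 141  183   42   42 1462] [161.5 203.5] [0.5512 0.0115 0.088 ]
brass [234 187  38  37 705] [252.3 199.3] [0.5404 0.0932 0.088 ]
[328.5  95.7]
[272.2  97.8]
[215.8  99.9]
```

View pics/j2.png

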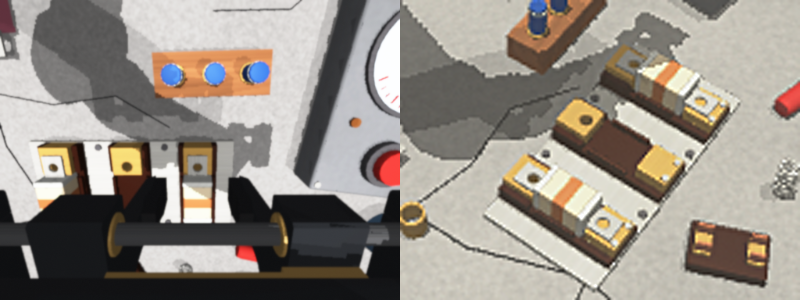

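```bash
python3 -m pendant '[0.6,0,-0.2,0,0,0,0.1, 0.6,0,-0.22,0,0,0,1, 0.6,0.2,-0.22,0,0,0,1, 0.6,0.5,-0.22,0,0,0,1, 0.6,0.5,-0.22,0,0,0,1, 0.6,0.5,-0.22,0,0,0,1, 0.6,0.5,-0.22,0,0,0,1, 0.6,0.5,-0.22,0,0,0,1, 0.6,0.5,-0.22,0,0,0,1, 0.6,0.5,-0.22,0,0,0,1, 0.6,0.5,-0.22,0,0,0,1, 0.6,0.5,-0.22,0,0,0,1]'|sed -n 2,4p
cat > pins.py <<'E'
from h import *
w=snap('wrist');h=cv2.cvtColor(w['img'],cv2.COLOR_RGB2HSV)
m=cv2.inRange(h,np.array((100,150,150)),np.array((125,255,255)));m[245:]=0
n,l,stt,ce=cv2.connectedComponentsWithStats(m)
for i in range(1,n):
    if stt[i,4]>60:
        v,u=np.where(l==i);c,rad=cv2.minEnclosingCircle(np.c_[u,v].astype(np.float32));print(stt[i],ce[i].round(1),np.round(c,1),round(rad,1),onz(w,*c,.088).round(4))
E
python3 pins.py; python3 -c "
from h import *
go([.4537,.0587,.12],np.radians(4.9))"
```

```text
tool_pos: [0.4593, 0.0534, 0.1466]
eef_rot: [0.676, 0.737, 0.0, 0.0]
contact_force: [-0.8, -0.1, -0.1]
[232  60  25  27 506] [244.1  72.4] [244.   72.8] 13.2 [0.4437 0.1495 0.088 ]
[234 119  21  15 212] [244.  126.2] [244. 127.] 10.8 [0.4469 0.1074 0.088 ]
shift [ 0.039 -0.033  0.177] turn [ 0.    -0.     0.001] q7 -0.75
```

```bash
python3 -m pendant '[0.5,0.037,-0.034,0,0,0,0, 0.5,0.037,-0.034,0.2,0,0,0, 0.5,0.037,-0.034,0.4,0,0,0, 0.5,0.037,-0.034,0.4,0,0,0, 0.5,0.037,-0.034,0.4,0,0,0]'|sed -n 2,6p; python3 -c "
from h import *
go([.4538,.0584,.026],np.radians(4.9))"
```

```text
tool_pos: [0.4525, 0.0585, 0.0866]
eef_rot: [0.676, 0.737, -0.0, -0.0]
contact_force: [0.5, 0.5, 0.1]
opening: 0.501
finger_force: 0.0
shift [-0.002  0.009  0.404] turn [-0.001 -0.     0.001] q7 -0.89
```

```bash
python3 -m pendant '[0.5,-0.002,0.009,0.15,0,0,0, 0.5,-0.002,0.009,0.3,0,0,0, 0.5,-0.002,0.009,0.4,0,0,0, 0.5,-0.002,0.009,0.4,0,0,0, 0.5,-0.002,0.009,0.4,0,0,0]'|sed -n 2,6p; python3 -m pendant '[0,0,0,0,0,0,0, 0,0,0,0,0,0,0, 0,0,0,0,0,0,0, 0,0,0,0,0,0,0, 0,0,0,0,0,0,0, 0,0,0,0,0,0,0, 0,0,0,0,0,0,0, 0,0,0,0,0,0,0]' 20|sed -n 2,6p
```

```text
tool_pos: [0.4551, 0.0582, 0.0275]
eef_rot: [0.676, 0.737, 0.001, 0.0]
contact_force: [0.6, -1.0, 0.2]
opening: 0.503
finger_force: 0.0
tool_pos: [0.4547, 0.0578, 0.027]
eef_rot: [0.676, 0.736, 0.0, 0.0]
contact_force: [0.4, 0.4, 6.6]
opening: 0.24
finger_force: 20.0
```

```bash
python3 -m pendant '[0,0,0,-0.1,0,0,0, 0,0,0,-0.3,0,0,0, 0,0,0,-0.5,0,0,0, 0,0,0,-0.7,0,0,0, 0,0,0,-0.7,0,0,0, 0,0,0,-0.7,0,0,0]'|sed -n 2,6p
cat > pinhold.py <<'E'
from h import *
import sys
w=snap('wrist',sys.argv[1]);s=st();t=np.array(s['tool_pos']);T=R.from_quat(s['eef_rot']).as_matrix()
a=lambda dx,dz:proj(w,t+T[:,0]*dx+[0,0,.038+dz]).round(1)
print('tip',a(0,0),'collar',a(0,-.022),'rodtip',a(0,-.056),'+5mm',a(.005,-.056))
h=cv2.cvtColor(w['img'],cv2.COLOR_RGB2HSV);m=cv2.inRange(h,np.array((15,60,50)),np.array((33,255,255)))
u0,v0=a(0,-.04).astype(int);m[:, :u0-60]=0;m[:,u0+60:]=0;m[260:]=0;m[:v0-80]=0
n,l,stt,ce=cv2.connectedComponentsWithStats(m)
for i in range(1,n):
    if stt[i,4]>20: print(stt[i],ce[i].round(1))
cv2.imwrite('pics/'+sys.argv[1]+'c.png',cv2.resize(w['img'][v0-80:v0+70,u0-80:u0+80,::-1],None,fx=4,fy=4,interpolation=cv2.INTER_CUBIC))
E
python3 pinhold.py p1
```

```text
tool_pos: [0.4544, 0.0575, 0.1316]
eef_rot: [0.677, 0.736, 0.0, 0.0]
contact_force: [-0.2, -1.0, -0.4]
opening: 0.247
finger_force: 20.0
tip [252.9 240. ] collar [252.8 224. ] rodtip [252.7 205.4] +5mm [252.7 199.2]
[233 203  40  28 289] [251.5 212.5]
```

```bash
python3 -c "
from h import *
w=snap('wrist');s=st();t=np.array(s['tool_pos']);T=R.from_quat(s['eef_rot']).as_matrix()
a=lambda dx,dz,dy=0:proj(w,t+T[:,0]*dx+T[:,1]*dy+[0,0,.038+dz]).round(1)
for dz in(-.024,-.02):print(a(.013,dz),a(.015,dz),a(0,dz,-.013),a(0,dz,.013))
h=cv2.cvtColor(w['img'],cv2.COLOR_RGB2HSV)
print([w['img'][v,252].tolist() for v in range(196,234,2)])
go([.5912,-.1033,.10],np.radians(4.9))"
```

```text
[253.2 204.1] [253.2 201.1] [233.3 222.8] [273.2 222.7]
[253.3 206.3] [253.3 203.3] [232.9 225.4] [273.6 225.3]
[[98, 61, 38], [97, 60, 37], [97, 60, 38], [94, 60, 37], [92, 69, 36], [117, 89, 45], [111, 86, 50], [53, 51, 69], [17, 35, 76], [16, 34, 76], [15, 33, 76], [15, 34, 79], [17, 36, 81], [16, 35, 79], [16, 34, 76], [17, 35, 76], [16, 35, 76], [17, 35, 76], [39, 50, 81]]
shift [-1.145  0.824  0.203] turn [-0.001  0.    -0.   ] q7 -0.81
```

```bash
python3 -m pendant '[0,-0.3,0.2,0,0,0,0, 0,-0.6,0.4,0,0,0,0, 0,-0.9,0.7,0,0,0,0, 0,-1,0.82,0,0,0,0, 0,-1,0.82,0,0,0,0, 0,-1,0.82,0,0,0,0, 0,-1,0.82,0,0,0,0]'|sed -n 2p; python3 -m pendant '[0,-0.145,0,0.1,0,0,0, 0,-0.145,0,0.2,0,0,0, 0,-0.145,0,0.3,0,0,0, 0,-0.145,0,0.3,0,0,0, 0,-0.145,0,0.3,0,0,0, 0,-0.145,0,0.3,0,0,0]'|sed -n 2,6p; python3 -c "
from h import *
go([.5915,-.1033,.065],np.radians(4.9))"
```

```text
tool_pos: [0.5879, -0.0795, 0.1303]
tool_pos: [0.5919, -0.102, 0.0869]
eef_rot: [0.676, 0.737, 0.0, 0.0]
contact_force: [0.8, 0.9, 0.1]
opening: 0.241
finger_force: 20.0
shift [-0.008 -0.003  0.146] turn [ 0.001 -0.     0.   ] q7 -0.4
```

```bash
python3 -m pendant '[0,-0.008,-0.003,0.07,0,0,0, 0,-0.008,-0.003,0.13,0,0,0, 0,-0.008,-0.003,0.14,0,0,0, 0,-0.008,-0.003,0.14,0,0,0, 0,-0.008,-0.003,0.14,0,0,0]'|sed -n 2,4p; python3 -c "
from h import *
go([.5915,-.1033,.045],np.radians(4.9))"
```

```text
tool_pos: [0.5913, -0.1039, 0.0655]
eef_rot: [0.676, 0.737, 0.0, 0.0]
contact_force: [0.3, 0.5, -0.1]
shift [0.004 0.002 0.137] turn [ 0. -0. -0.] q7 -0.42
```

```bash
python3 -m pendant '[0,0.003,0.001,0.03,0,0,0, 0,0.003,0.001,0.06,0,0,0, 0,0.003,0.001,0.09,0,0,0, 0,0.003,0.001,0.09,0,0,0]'|sed -n 2,4p;python3 -m pendant '[0,0,0,0.03,0,0,0, 0,0,0,0.06,0,0,0, 0,0,0,0.09,0,0,0, 0,0,0,0.09,0,0,0]'|sed -n 2,4p; python3 -m pendant '[0,0,0,0.02,0,0,0, 0,0,0,0.03,0,0,0, 0,0,0,0.03,0,0,0]'|sed -n 2,4p
```

```text
tool_pos: [0.5906, -0.1037, 0.0511]
eef_rot: [0.676, 0.737, -0.001, -0.001]
contact_force: [-1.0, -1.0, -1.1]
tool_pos: [0.5907, -0.1036, 0.0377]
eef_rot: [0.676, 0.737, -0.0, -0.0]
contact_force: [0.6, 0.9, -0.4]
tool_pos: [0.5911, -0.1036, 0.0338]
eef_rot: [0.676, 0.737, -0.0, -0.0]
contact_force: [0.3, -0.1, -1.0]
```

Rod is in without resistance; press to home.

```bash
python3 -m pendant '[0,0,0,0.02,0,0,0, 0,0,0,0.02,0,0,0]'|sed -n 2,4p;python3 -m pendant '[0,0,0,0.015,0,0,0, 0,0,0,0.015,0,0,0]'|sed -n 2,4p; python3 -m pendant '[0,0,0,0.015,0,0,0, 0,0,0,0.015,0,0,0]'|sed -n 2,4p
```

```text
tool_pos: [0.591, -0.1036, 0.0307]
eef_rot: [0.676, 0.737, -0.0, -0.0]
contact_force: [-0.2, 0.3, -0.6]
tool_pos: [0.5915, -0.1036, 0.0292]
eef_rot: [0.676, 0.737, 0.0, 0.0]
contact_force: [-1.1, -0.3, 3.0]
tool_pos: [0.5916, -0.1037, 0.029]
eef_rot: [0.676, 0.737, -0.0, 0.001]
contact_force: [-5.9, -0.1, 19.7]
```

```bash
python3 -m pendant '[0,0,0,-0.012,0,0,0, 0.5,0,0,-0.012,0,0,0, 0.5,0,0,-0.012,0,0,0, 0.5,0,0,-0.012,0,0,0, 0.5,0,0,-0.2,0,0,0, 0.5,0,0,-0.5,0,0,0, 0.5,0,0,-0.7,0,0,0, 0.5,0,0,-0.7,0,0,0, 0.5,0,0,-0.7,0,0,0]'|sed -n 2,6p; python3 -c "
from h import *
go([.4488,.1039,.087],np.radians(4.9))"
```

```text
tool_pos: [0.5913, -0.1038, 0.1316]
eef_rot: [0.676, 0.736, 0.0, 0.0]
contact_force: [0.3, -1.3, -0.3]
opening: 0.502
finger_force: 0.0
shift [ 1.461 -0.83   0.296] turn [ 0.  0. -0.] q7 -0.36
```

```bash
python3 -m pendant '[0.5,0.3,-0.2,0,0,0,0, 0.5,0.6,-0.4,0,0,0,0, 0.5,0.9,-0.83,0,0,0,0, 0.5,1,-0.83,0,0,0,0, 0.5,1,-0.83,0,0,0,0, 0.5,1,-0.83,0,0,0,0]'|sed -n 2p; python3 -m pendant '[0.5,0.46,0,0,0,0,0, 0.5,0.46,0,0.1,0,0,0, 0.5,0.46,0,0.3,0,0,0, 0.5,0.46,0,0.3,0,0,0, 0.5,0.46,0,0.3,0,0,0, 0.5,0.46,0,0.3,0,0,0]'|sed -n 2,4p;python3 -c "
from h import *
go([.4488,.1039,.026],np.radians(4.9))"
```

```text
tool_pos: [0.4533, 0.0356, 0.1306]
tool_pos: [0.4494, 0.1031, 0.0869]
eef_rot: [0.677, 0.736, 0.0, 0.0]
contact_force: [-0.1, -0.3, -0.3]
shift [ 0.006 -0.004  0.406] turn [ 0.     0.    -0.002] q7 -0.99
```

```bash
python3 -m pendant '[0.5,0.006,-0.003,0.15,0,0,0, 0.5,0.006,-0.003,0.3,0,0,0, 0.5,0.006,-0.003,0.4,0,0,0, 0.5,0.006,-0.003,0.4,0,0,0, 0.5,0.006,-0.003,0.4,0,0,0]'|sed -n 2,4p; python3 -m pendant '[0,0,0,0,0,0,0, 0,0,0,0,0,0,0, 0,0,0,0,0,0,0, 0,0,0,0,0,0,0, 0,0,0,0,0,0,0, 0,0,0,0,0,0,0, 0,0,0,0,0,0,0, 0,0,0,0,0,0,0]' 20|sed -n 2,6p;python3 -m pendant '[0,0,0,-0.1,0,0,0, 0,0,0,-0.3,0,0,0, 0,0,0,-0.5,0,0,0, 0,0,0,-0.7,0,0,0, 0,0,0,-0.7,0,0,0, 0,0,0,-0.7,0,0,0]'|sed -n 2,6p
python3 pinhold.py p2;  python3 -c "
from h import *
go([.574,.096,.087],np.radians(4.9))"
```

```text
tool_pos: [0.4488, 0.1046, 0.0272]
eef_rot: [0.677, 0.736, 0.0, 0.0]
contact_force: [0.0, 0.2, 0.6]
tool_pos: [0.4486, 0.1049, 0.0269]
eef_rot: [0.676, 0.737, 0.0, 0.0]
contact_force: [-0.2, -0.2, 6.2]
opening: 0.242
finger_force: 19.9
tool_pos: [0.4481, 0.1046, 0.1315]
eef_rot: [0.677, 0.736, 0.0, 0.0]
contact_force: [0.2, -0.6, -1.0]
opening: 0.243
finger_force: 19.9
tip [253.  240.1] collar [252.9 224.1] rodtip [252.7 205.5] +5mm [252.7 199.3]
[233 206  41  25 285] [253.  214.5]
shift [-0.127  0.836  0.291] turn [-0.001  0.    -0.   ] q7 -0.92
```

```bash
python3 -m pendant '[0,-0.12,0.3,0,0,0,0, 0,-0.12,0.6,0,0,0,0, 0,-0.12,0.84,0.1,0,0,0, 0,-0.12,0.84,0.29,0,0,0, 0,-0.12,0.84,0.29,0,0,0, 0,-0.12,0.84,0.29,0,0,0, 0,-0.12,0.84,0.29,0,0,0]'|sed -n 2,4p; python3 -c "
from h import *
go([.5743,.0965,.065],np.radians(4.9))"
```

```text
tool_pos: [0.5745, 0.0981, 0.0884]
eef_rot: [0.676, 0.737, -0.0, -0.0]
contact_force: [0.2, 0.3, 0.4]
shift [-0.01  -0.002  0.156] turn [-0.     0.     0.001] q7 -0.76
```

```bash
python3 -m pendant '[0,-0.01,-0.002,0.07,0,0,0, 0,-0.01,-0.002,0.13,0,0,0, 0,-0.01,-0.002,0.15,0,0,0, 0,-0.01,-0.002,0.15,0,0,0, 0,-0.01,-0.002,0.15,0,0,0]'|sed -n 2,4p; python3 -c "
from h import *
go([.5743,.0965,.045],np.radians(4.9))"
```

```text
tool_pos: [0.575, 0.0963, 0.0655]
eef_rot: [0.676, 0.737, 0.0, 0.0]
contact_force: [-0.0, 0.4, -1.0]
shift [ 0.002 -0.005  0.137] turn [ 0. -0. -0.] q7 -0.78
```

```bash
python3 -m pendant '[0,0.001,-0.003,0.03,0,0,0, 0,0.001,-0.003,0.06,0,0,0, 0,0.001,-0.003,0.09,0,0,0, 0,0.001,-0.003,0.09,0,0,0]'|sed -n 2,4p;python3 -m pendant '[0,0,0,0.03,0,0,0, 0,0,0,0.06,0,0,0, 0,0,0,0.09,0,0,0, 0,0,0,0.09,0,0,0]'|sed -n 2,4p; python3 -m pendant '[0,0,0,0.02,0,0,0, 0,0,0,0.04,0,0,0, 0,0,0,0.04,0,0,0]'|sed -n 2,4p
```

```text
tool_pos: [0.574, 0.096, 0.0512]
eef_rot: [0.676, 0.737, -0.001, -0.0]
contact_force: [0.8, -0.0, -0.6]
tool_pos: [0.574, 0.096, 0.0377]
eef_rot: [0.676, 0.737, -0.001, -0.0]
contact_force: [0.1, -0.6, -0.9]
tool_pos: [0.5743, 0.0961, 0.0321]
eef_rot: [0.676, 0.737, -0.0, -0.0]
contact_force: [-0.5, 0.2, -0.7]
```

```bash
python3 -m pendant '[0,0,0,0.015,0,0,0, 0,0,0,0.02,0,0,0]'|sed -n 2,4p;python3 -m pendant '[0,0,0,0.015,0,0,0, 0,0,0,0.015,0,0,0]'|sed -n 2,4p
```

```text
tool_pos: [0.5745, 0.0962, 0.0293]
eef_rot: [0.676, 0.737, -0.0, 0.0]
contact_force: [-0.4, 0.1, -1.2]
tool_pos: [0.5752, 0.0963, 0.0286]
eef_rot: [0.676, 0.737, 0.0, 0.001]
contact_force: [-2.4, -1.5, 9.9]
```

```bash
python3 -m pendant '[0,0,0,-0.01,0,0,0, 0.5,0,0,-0.01,0,0,0, 0.5,0,0,-0.01,0,0,0, 0.5,0,0,-0.01,0,0,0, 0.5,0,0,-0.2,0,0,0, 0.5,0,0,-0.5,0,0,0, 0.8,0,0,-1,0,0,0, 0.8,0,0,-1,0,0,0, 0.8,0,0,-1,0,0,0]'|sed -n 2,6p; python3 -m pendant '[0.8,0.3,-0.3,0,0,0,0, 0.8,0.6,-0.6,0,0,0,0, 0.8,0.6,-0.95,0,0,0,0, 0.8,0.6,-0.95,0,0,0,0, 0.8,0.6,-0.95,0,0,0,0, 0.8,0.6,-0.95,0,0,0,0]'|sed -n 2,4p; python3 - <<'E'
from h import *
w=snap('wrist','k1')
print(proj(w,[.416,.342,.066]),proj(w,[.416,.342,.108]),proj(w,[.5414,.3362,.083]),proj(w,[.574,.096,.09]))
E
```

```text
tool_pos: [0.577, 0.0976, 0.1811]
eef_rot: [0.677, 0.736, 0.003, 0.002]
contact_force: [0.2, 0.1, -0.8]
opening: 0.749
finger_force: 0.0
tool_pos: [0.4249, 0.1735, 0.1766]
eef_rot: [0.676, 0.737, -0.0, 0.0]
contact_force: [0.9, -0.1, 0.1]
[259.34057718  -8.335284  ] [260.64061744 -28.38527696] [405.62901322   6.79216598] [384.54791143 260.86770214]
```

View pics/k1.png

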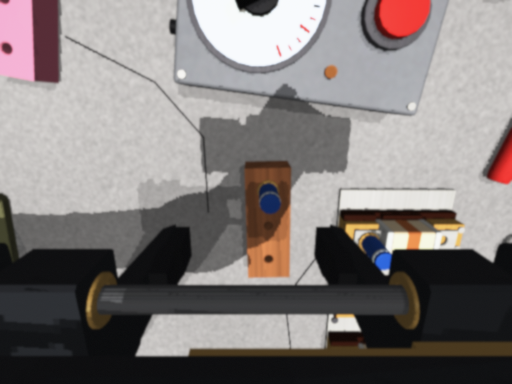

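```bash
python3 -m pendant '[0.8,0.3,0,0,0,0,0, 0.8,0.5,0,0,0,0,0, 0.8,0.5,0,0,0,0,0, 0.8,0.5,0,0,0,0,0, 0.8,0.5,0,0,0,0,0]'|sed -n 2,4p
cat > knob.py <<'E'
from h import *
w=snap('wrist','k2');img=w['img'];h=cv2.cvtColor(img,cv2.COLOR_RGB2HSV)
cc=proj(w,[.416,.342,.066]);print('exp dial',cc)
Y,X=np.mgrid[:384,:512];rad=np.hypot(X-cc[0],Y-cc[1])
m=cv2.inRange(h,np.array((0,0,150)),np.array((180,45,255)));m[rad>95]=0
n,l,stt,ce=cv2.connectedComponentsWithStats(m);i=1+stt[1:,4].argmax();print('white',stt[i])
P=lambda pts,z:np.array([onz(w,u,v,z)[:2] for u,v in pts])
cn=max(cv2.findContours((l==i).astype(np.uint8),cv2.RETR_EXTERNAL,cv2.CHAIN_APPROX_NONE)[0],key=len)[:,0]
W=P(cn,.066);hull=cv2.convexHull(W.astype(np.float32))[:,0]
A=np.c_[2*hull,np.ones(len(hull))];s=np.linalg.lstsq(A,(hull**2).sum(1),rcond=None)[0];c=s[:2];print('dial',c.round(4),'R',np.sqrt(s[2]+c@c).round(4))
red=((cv2.inRange(h,np.array((0,110,90)),np.array((8,255,255)))|cv2.inRange(h,np.array((172,110,90)),np.array((180,255,255))))>0)
v,u=np.where(red&(rad<90));W=P(np.c_[u,v],.068);
# pointer = red pixels connected in radial range; list by polar
d=W-c;rr=np.hypot(*d.T);th=np.degrees(np.arctan2(d[:,1],d[:,0]))
H=np.round(th/6)*6
for k in np.unique(H):
    q=H==k;print(k,q.sum(),rr[q].min().round(3),rr[q].max().round(3))
b=(img.max(2)<50)&(rad<60)
n,l,stt,ce=cv2.connectedComponentsWithStats(b.astype(np.uint8));i=1+stt[1:,4].argmax();v,u=np.where(l==i)
W=P(np.c_[u,v],.108);r_=cv2.minAreaRect((W*1000).astype(np.float32));print('dark',stt[i],ce[i],r_,W.mean(0))
h2=cv2.inRange(h,np.array((0,150,120)),np.array((8,255,255)))
n,l,stt,ce=cv2.connectedComponentsWithStats(h2)
for i in range(1,n):
    if stt[i,4]>300: print('red',stt[i],ce[i],onz(w,*ce[i],.083))
E
python3 knob.py
```

```text
tool_pos: [0.4193, 0.2467, 0.1766]
eef_rot: [0.677, 0.736, -0.001, 0.0]
contact_force: [-0.0, 0.0, -0.1]
exp dial [257.91755535  79.37410675]
white [  194     9   127   134 11491]
dial [0.4148 0.3414] R 0.0607
-66.0 8 0.047 0.053
-60.0 2 0.048 0.051
-30.0 10 0.047 0.055
24.0 12 0.028 0.044
30.0 50 0.027 0.05
156.0 31 0.076 0.081
162.0 53 0.075 0.082
dark [239  75  43  21 202] [261.38118812  86.76237624] ((418.6625061035156, 332.75787353515625), (38.3315544128418, 5.847209453582764), 28.76922035217285) [0.41880661 0.33383592]
red [ 367   73   47   49 1785] [390.00056022  97.10028011] [0.53936422 0.33556804 0.083     ]
red [ 477  169   35   67 1036] [497.44208494 208.3523166 ] [0.67601002 0.23567369 0.083     ]
```

```bash
python3 -c "
from h import *
go([.4148,.3414,.12],np.radians(-61))"; python3 -m pendant '[0.5,0.6,0,0,0,0,0.1, 0.5,0.6,0,0,0,0,0.73, 0.5,0.6,0,0,0,0,0.73, 0.5,0.6,0,0,0,0,0.73, 0.5,0.6,0,0,0,0,0.73, 0.5,0.6,0,0,0,0,0.73, 0.5,0.6,0,0,0,0,0.73, 0.5,0.6,0,0,0,0,0.73, 0.5,0.6,0,0,0,0,0.73, 0.5,0.6,0,0,0,0,0.73]'|sed -n 2,4p; python3 -c "
from h import *
go([.4148,.3414,.10],np.radians(-61))"
```

```text
shift [0.632 0.023 0.377] turn [0.    0.001 0.73 ] q7 -1.1
tool_pos: [0.4113, 0.3374, 0.1771]
eef_rot: [0.968, 0.252, -0.0, 0.0]
contact_force: [0.4, -0.7, 0.5]
shift [ 0.034 -0.012  0.514] turn [0.    0.    0.003] q7 -2.08
```

```bash
python3 -m pendant '[0.5,0.034,-0.012,0.2,0,0,0, 0.5,0.034,-0.012,0.4,0,0,0, 0.5,0.034,-0.012,0.5,0,0,0, 0.5,0.034,-0.012,0.5,0,0,0, 0.5,0.034,-0.012,0.5,0,0,0]'|sed -n 2,4p; python3 -c "
from h import *
go([.4148,.3414,.046],np.radians(-61))"
```

```text
tool_pos: [0.4146, 0.3422, 0.1024]
eef_rot: [0.968, 0.252, -0.0, -0.0]
contact_force: [-0.4, 0.3, 0.5]
shift [-0.001  0.005  0.376] turn [-0.     0.     0.002] q7 -2.13
```

```bash
python3 -m pendant '[0.5,-0.001,0.005,0.15,0,0,0, 0.5,-0.001,0.005,0.25,0,0,0, 0.5,-0.001,0.005,0.33,0,0,0, 0.5,-0.001,0.005,0.37,0,0,0, 0.5,-0.001,0.005,0.37,0,0,0]'|sed -n 2,4p; python3 -m pendant '[0,0,0,0,0,0,0, 0,0,0,0,0,0,0, 0,0,0,0,0,0,0, 0,0,0,0,0,0,0, 0,0,0,0,0,0,0, 0,0,0,0,0,0,0, 0,0,0,0,0,0,0, 0,0,0,0,0,0,0]' 15|sed -n 2,6p
```

```text
tool_pos: [0.4147, 0.3416, 0.0466]
eef_rot: [0.968, 0.252, -0.0, 0.0]
contact_force: [-0.9, -0.0, 0.4]
tool_pos: [0.4155, 0.3407, 0.0471]
eef_rot: [0.968, 0.251, 0.0, 0.001]
contact_force: [2.3, -3.2, 5.3]
opening: 0.179
finger_force: 15.0
```

```bash
python3 -m pendant '[0,0,0,0,0,0,-0.8, 0,0,0,0,0,0,-0.8, 0,0,0,0,0,0,-0.8, 0,0,0,0,0,0,-0.8, 0,0,0,0,0,0,-0.8, 0,0,0,0,0,0,-0.8, 0,0,0,0,0,0,-0.8, 0,0,0,0,0,0,-0.8, 0,0,0,0,0,0,-0.8, 0,0,0,0,0,0,-0.8]'|sed -n 2,6p; python3 -m pendant '[0,0,0,0,0,0,-0.75, 0,0,0,0,0,0,-0.75, 0,0,0,0,0,0,-0.75, 0,0,0,0,0,0,-0.75, 0,0,0,0,0,0,-0.75, 0,0,0,0,0,0,-0.75, 0,0,0,0,0,0,-0.75, 0,0,0,0,0,0,-0.75, 0,0,0,0,0,0,-0.75]'|sed -n 2,6p; python3 -c "
from h import *
print(st()['moment'],st()['q'][6]);go([.4148,.3414,.046],np.radians(87.3))"
```

```text
tool_pos: [0.4158, 0.3405, 0.0471]
eef_rot: [0.635, 0.773, -0.0, 0.001]
contact_force: [3.2, -5.0, 6.8]
opening: 0.179
finger_force: 15.0
tool_pos: [0.416, 0.3408, 0.0471]
eef_rot: [0.098, 0.995, -0.0, 0.001]
contact_force: [3.1, -3.1, 6.9]
opening: 0.179
finger_force: 15.0
[-0.67944694 -0.67734735 -0.00330156] -0.358394535624633
shift [0.009 0.003 0.007] turn [-0.001  0.001 -0.095] q7 -0.36
```

```bash
m(){ python3 -c "
from h import *
s=st();print(s['moment'].round(3),'ang',np.degrees(2*np.arctan2(s['eef_rot'][1],s['eef_rot'][0])).round(1))"; }; python3 -m pendant '[0,0,0,0,0,0,-0.06, 0,0,0,0,0,0,-0.06, 0,0,0,0,0,0,-0.06]'>/dev/null; m; python3 -m pendant '[0,0,0,0,0,0,-0.03, 0,0,0,0,0,0,-0.03, 0,0,0,0,0,0,-0.03]'>/dev/null; m;python3 -m pendant '[0,0,0,0,0,0,-0.02, 0,0,0,0,0,0,-0.02, 0,0,0,0,0,0,-0.02]'|sed -n 2,4p; m
```

```text
[-0.594 -0.719  0.057] ang 174.0
[-0.546 -0.775  0.027] ang 176.7
tool_pos: [0.416, 0.3408, 0.0471]
eef_rot: [0.013, 1.0, -0.001, 0.001]
contact_force: [3.6, -3.0, 5.9]
[-0.564 -0.71  -0.245] ang 178.5
```

```bash
python3 -m pendant '[0,0,0,0,0,0,-0.015, 0,0,0,0,0,0,-0.015, 0,0,0,0,0,0,-0.015]'|tail -4; python3 -m pendant '[0.5,0,0,0,0,0,-0.01, 0.5,0,0,0,0,0,-0.01, 0.5,0,0,0,0,0,-0.01, 0.5,0,0,-0.2,0,0,0, 0.5,0,0,-0.5,0,0,0, 0.5,-0.1,0,-0.8,0,0,0, 0.5,-0.4,0,-0.8,0,0,0, 0.5,-0.6,0,-0.8,0,0,0, 0.5,-0.6,0,-0.8,0,0,0, 0.5,-0.6,0,-0.8,0,0,0]'|sed -n 2,4p; python3 knob.py; python3 fb.py|grep -v 0.5328
```

```text
eef_rot: [0.002, 1.0, -0.001, 0.001]
contact_force: [2.1, -2.9, 5.4]
opening: 0.183
finger_force: 15.0
tool_pos: [0.504, 0.3415, 0.1661]
eef_rot: [0.001, 1.0, 0.0, -0.001]
contact_force: [-0.9, -0.8, 0.2]
exp dial [252.74199466  87.82123065]
white [  187    13   130   138 12041]
dial [0.4145 0.341 ] R 0.0608
-66.0 4 0.048 0.054
-30.0 5 0.047 0.053
174.0 17 0.029 0.042
180.0 57 0.028 0.051
dark [247  65  17  48 242] [259.30165289  91.78512397] ((419.55645751953125, 347.2711486816406), (10.050118446350098, 36.46554183959961), 73.24967956542969) [0.42073785 0.34723538]
red [ 227  197   40   38 1191] [246.52644836 215.69521411] [0.53891003 0.33541371 0.083     ]
red [176 323  33  17 404] [192.46039604 331.02722772] [0.68337392 0.27131407 0.083     ]
sc [256.3 240.4] 53 [ 0.5772 -0.1138  0.038 ]
sc [276.5 246.5] 72 [ 0.6309 -0.0917  0.038 ]
sc [214.  255.1] 43 [ 0.5241 -0.224   0.038 ]
sc [290.5 259. ] 11 [ 0.6832 -0.0962  0.038 ]
sc [289.7 265.5] 28 [ 0.6938 -0.1128  0.038 ]
sc [298.1 263.5] 22 [ 0.7064 -0.0935  0.038 ]
sc [266.1 321.3] 37 [ 0.7461 -0.2666  0.038 ]
sd [229.3 172.2] 35 [ 0.6457 -0.1098  0.038 ]
```

```bash
python3 - <<'E'
from h import *
for n in('scene','side'):
    s=snap(n);h=cv2.cvtColor(s['img'],cv2.COLOR_RGB2HSV);m=cv2.inRange(h,np.array((100,120,60)),np.array((125,255,255)))
    k,l,stt,ce=cv2.connectedComponentsWithStats(m)
    for i in range(1,k):
        p=onz(s,*ce[i],.09)
        if stt[i,4]>12 and .4<p[0]<.66 and -.2<p[1]<.2: print(n,ce[i].round(1),stt[i,4],p.round(4))
    for q in([.5915,-.1035,.09],[.5745,.0962,.09]):print(' exp',proj(s,q).round(1))
print(st()['clock'])
E
```

```text
scene [282.1 154.5] 19 [0.4501 0.1453 0.09  ]
scene [282.4 162.9] 13 [0.4735 0.1187 0.09  ]
scene [304.6 185.3] 33 [0.5775 0.0934 0.09  ]
scene [304.4 193.8] 16 [0.5963 0.0681 0.09  ]
scene [263.4 231. ] 41 [ 0.5936 -0.1042  0.09  ]
 exp [263.  230.4]
 exp [304.4 184.2]
side [240.3 167.9] 19 [ 0.5917 -0.0986  0.09  ]
side [241.1 173.9] 26 [ 0.5763 -0.0708  0.09  ]
side [251. 231.] 27 [0.444  0.1547 0.09  ]
side [251.4 237.5] 31 [0.4333 0.1774 0.09  ]
 exp [240.8 167.1]
 exp [222.  206.5]
56.2
```

Both pins are home at the expected height, the pointer is at its zero stop, and the third pin is still in the rack.

```bash
python3 -c "
from plant import r
print(r.finish_job())"
```

```text
the job is handed in; nothing more can be done
None
```

The job is handed in: I pressed the red stop button right down first, laid both fuses in the left and right stations with a pin fully home in each, turned the peak pointer back to its zero stop, and left the spare pin in the rack; the hand-in returned no verdict.

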